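Load the take-up reel into the label winder on its spindle

TASK

Pick up the steel spindle rod by its red handle, thread it through the bore of the orange reel lying in the cradle until the reel is right up against the rod's collar, and lift the reel out on the rod, never touching the reel with the fingers. Lay the rod, with the reel still up against the collar, gently into the slots of both cheeks of the green-based winder stand, with the yellow cheek between handle and collar; the cheeks' height is set differently each time, so feel for the bottom of the slots: neither drop the rod in nor press it down hard, and never push hard on the reel. Let go, back away, and leave everything else where it is.

Things in the scene. Friction and masses are not known exactly. Their poses are not given: they have to be found in the camera images.
- rod_grip (a point): Centre of the red plastic handle of the loose spindle rod. x runs along the rod, from handle to tip. Handle 50 mm long (x), 20 mm wide (y), 24 mm high (z, up at the start); take it across its 20 mm width. Along +x from here: handle to 25 mm, bare 12 mm shaft to 49, collar disc (28 mm diameter) 49 to 55, 12 mm shaft 55 to 141, then a taper to the 6 mm tip at 155 mm.
- rod: The same rod as a whole (about 130 g); origin on its axis at the collar's tip-side face, 55 mm from rod_grip; same axes. It starts level in a grey rack, axis 50 mm above the table: lift it straight up. The rack's plinth under the handle is 14 mm wide, 38 mm high, so fingers may reach below the handle at both sides.
- rod_tip (a point): Centre of the rod's tip face, 155 mm from rod_grip along the rod's x axis; same axes.
- reel_mid (a point): Centre of the loose orange plastic reel: 56 mm wide along its x axis, the axis of its bore (15 mm diameter, open at both ends); flanges 68 mm in diameter, hub 40 mm. It starts lying on its flanges on the two rails of the cradle, axis level and along the cradle's x, about 55 mm above the table, free to slide along the rails. Roll about its axis does not matter.
- reel: The same orange reel as a whole (about 90 g); same origin and axes as reel_mid. It rests against the rod's collar when reel_mid is 83 mm from rod_grip.
- cradle: Fixed aluminium cradle, 104 x 76 mm; origin at the centre of its underside. x runs along its rails (tops 25 mm up) and is the way the rod goes in, from the open -x end. A rigid stop plate at the +x end (inner face at x = 47 mm, 42 mm high) catches the pushed reel's flange; the rod passes above it. The reel starts 2 to 20 mm short of the plate and slides to it when pushed.
- dispenser: Fixed winder stand; origin at the centre of the underside of its green base (140 x 90 x 12 mm). Two upright cheeks, 8 mm thick, 44 mm wide: yellow at x = -46 mm, grey at x = +44 mm. Each has a slot 14 mm wide, centred on y = 0, open upward with 45 degree flanks (41 mm at the mouth). Loaded, the rod lies along +x, tip to +x, rod_grip at x = -83 mm (8 mm play each way), y = 0.
- seat_low (a point): Point on the stand's centre line, 75 mm above the table, x = 0. The yoke with the cheeks is clamped 0 to 30 mm higher than its lowest setting, differently in each run and NOT MEASURED (this point does not move with it): the seated rod's axis is 75 to 105 mm above the table. Slot bottoms are rigid; slot mouths are 22 mm above the seated axis. Axes as the stand's.
- spare_reel_mid (a point): Bystander: centre of a blue reel of the same size standing on one flange, bore upright, 56 mm high.
- jar_a: Bystander: clear glass jar, 56 mm diameter, 85 mm high; origin at its underside.
- jar_b: Bystander: amber glass jar, 48 mm diameter, 75 mm high; origin at its underside.
- tray: Bystander: white plastic sorting tray 100 x 130 x 28 mm; origin at its underside.
- tweezers: Bystander: steel tweezers, 135 mm long, 10 mm high, lying flat.
- brush: Bystander: small brush lying flat.
Not all that is in view belongs to the job. Of the things that look like the rod, the larger one is meant. What is shaped like the cradle but turquoise is not meant.

How it is judged:
By the outcome, as a careful person would: the job done as asked, in the order asked, and still so for the second after the job is handed in, with the robot touching nothing.
It also fails if it takes over 67 s, if anything falls off the work surface, if the arm or the gripper's body presses on something with over 40 N, if the wrist force passes 120 N, or if a joint passes its speed limit or range.

ROBOT

A 7-joint arm with a two-finger parallel gripper is mounted at the origin on the work surface. World frame = base frame: x ahead of the robot, y to its left, z up, the work surface at z = 0. Lengths are in m, angles in rad, forces in N, time in s.
With the tool pointing down it reaches from about 0.425 to 0.875 m from the base axis. Payload 4.7 kg.
Tool frame: the origin (TCP) lies at the very end of the fingers, on their centre line; the grasp point (between the pads) lies grip_depth behind it (grip_depth is the distance from the TCP to the grasp point, in m); z points along the fingers, y is the direction in which the jaws open and shut (so a half turn about z gives the same grasp; the last joint's range is limited). The gripper opens to 87 mm and grips with 3 to 60 N. Pads are 19 mm wide; open, the fingers measure 117 mm over their backs; the gripper's body (75 mm by 190 mm) begins 51 mm behind the grasp point.
Start: joints at [0.014, 0.321, -0.07, 1.45, 0.023, 1.371, -0.057], TCP at [0.65, -0, 0.223] pointing down, gripper open.
Joint ranges: [-2.86, 2.86], [-0.3, 2.09], [-1.38, 1.24], [0.06, 2.45], [-1.56, 4.7], [0.09, 2.05], [-2.69, 2.69]. Speed limits (rad/s): [2.57, 2.57, 3.14, 3.14, 3.14, 3.14, 3.14].

INTERFACE

Orientations are given as a rotation vector (axis times angle).
In Python, from station import * gives the robot as it stands. The module is installed in compiled form; this text tells all that it offers.
- The arm moves only by the tool arm_command, never from a script. Its argument "targets" is a list of rows, each an object with "gripper": the opening, from 0 (shut) to 1 (fully open); "offset": the shift along the tool's x, y, z in m, a list of three; "turn": the turn about the tool's z in rad. A call has 1 to 12 rows; each row is the pose to reach, as a shift and turn from the pose measured when the call began, along the tool's axes at that moment; what a row does not reach only later rows make up. A row lasts 1/8 s, in which the tool goes at most 62.5 mm and 10.7 degrees, less where a joint would pass 70% of its speed; a pose out of reach is approached as far as the arm can. A call with a gripper value outside its range is refused whole. The fingers move at their own pace and stop on an object; "force" is the grip in N (left out, the last holds). Time passes only in rows, so rows that repeat a pose let the fingers close. It gives the time, the measured TCP pose, the force and the opening at its end, in the units of the state.
- get_obs(): the state, without advancing time (a new reading comes with each control period).
- grab_frame(name): name is "scene" or "side" or "wrist"; returns a dict with "pixels" (420x560x3 uint8, red, green, blue), "mtx" (3x3 intrinsics, pixels), "R" (3x3) and "t" (3): a world point X has camera coordinates R X + t; the wrist camera has in their place "T_tool_cam" (4x4, takes a point from camera to tool coordinates, whose origin is the TCP and whose axes are the flange's). Camera axes: x right, y down, z forward; pixel columns grow to the right and rows downward; lengths in m; the calibration is good to about 2 mm. A picture is of the moment at which its call begins: read the wrist's pose just before it. There is no depth.
- sign_off(): hands the job in, once; it reports no verdict.
The state is a dict: "time_s": time; "joints": joint angles; "joint_velocities": joint speeds; "tau": joint torques, N m; "tool_pos": TCP position; "eef_rot": TCP orientation; "wrist_force": force on the tool from outside, world axes, zero at the start; "ft_torque": the same for the moment, N m; "finger_gap": finger opening in m.
Only numpy, scipy, OpenCV 4.12 (cv2) and the standard library are available. Lean on these libraries where they do the work, as an engineer would, in place of code of your own. Each camera call takes 0.05 s, during which the arm holds its last target.

## Working session

There is one attempt and no reset: what is moved stays moved. The work goes in short steps, Python scripts to look and compute and a tool call to move; the robot and the scene stay as the last step left them, time stands still between calls to the robot, and variables do not carry over. Pictures are saved under pics/ and viewed, and the job is handed in when it is done.

Besides the shell and the picture viewer there is one more tool, called by a JSON object that holds its "method" and its "body". arm_command: Moves the arm, as the interface text tells. Its arguments: {"type":"object","properties":{"targets":{"type":"array"},"force":{"type":"number"}},"required":["targets"]}

```bash
mkdir -p pics; ls; python3 - <<'E'
from station import *
import cv2, numpy as np
o=get_obs()
for k,v in o.items(): print(k,np.round(v,4))
try: print('grip_depth',grip_depth)
except Exception as e: print(e)
for n in ['scene','side','wrist']:
    f=grab_frame(n); cv2.imwrite(f'pics/{n}0.png',f['pixels'][:,:,::-1])
    np.savez(f'pics/{n}0.npz',**f)
    for k in f:
        if k!='pixels': print(n,k,np.round(f[k],4).tolist())
E
```

```text
pics
time_s 0.0
joints [ 0.0141  0.3218 -0.0701  1.4517  0.0226  1.3708 -0.0569]
joint_velocities [ 0.001  -0.0009  0.0005 -0.0016  0.0008  0.      0.0009]
tau [-3.00000e-04 -4.91285e+01 -4.03900e-01 -3.12526e+01 -6.41000e-02
  4.38000e-02  2.00000e-04]
tool_pos [ 0.6495 -0.      0.2215]
eef_rot [-2.2205e+00 -2.2206e+00  2.2000e-03]
wrist_force [-0.4105  0.373  -0.272 ]
ft_torque [-0.0444  0.0297 -0.0084]
finger_gap 0.087
grip_depth 0.0187
scene mtx [[385.0451, 0.0, 276.2137], [0.0, 385.0451, 199.5209], [0.0, 0.0, 1.0]]
scene R [[-0.025, 0.9997, -0.0068], [0.7062, 0.0128, -0.7079], [-0.7075, -0.0224, -0.7063]]
scene t [0.051, -0.3418, 1.5218]
side mtx [[523.2561, 0.0, 275.7082], [0.0, 523.2561, 209.8781], [0.0, 0.0, 1.0]]
side R [[0.8866, -0.4624, 0.0105], [-0.2434, -0.4857, -0.8395], [0.3933, 0.7418, -0.5432]]
side t [-0.4831, 0.1868, 1.1935]
wrist mtx [[364.6464, 0.0, 276.1174], [0.0, 364.6464, 202.8041], [0.0, 0.0, 1.0]]
wrist T_tool_cam [[-0.0002, -0.9556, -0.2948, 0.0813], [1.0, -0.0001, -0.0003, -0.0004], [0.0003, -0.2948, 0.9556, -0.163], [0.0, 0.0, 0.0, 1.0]]
```

View pics/scene0.png

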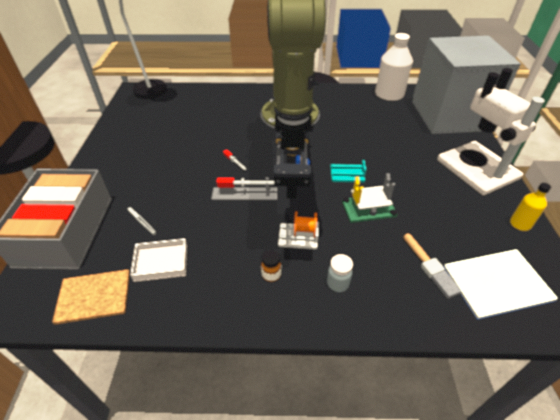

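View pics/side0.png

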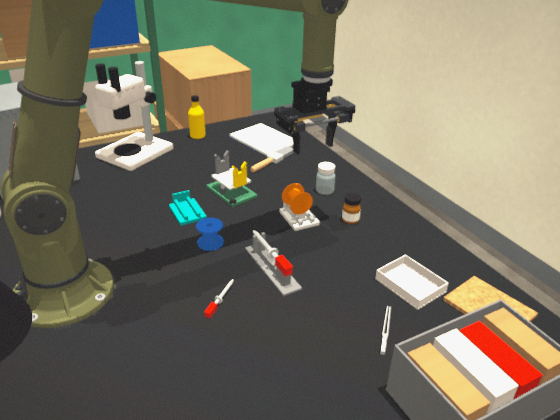

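View pics/wrist0.png

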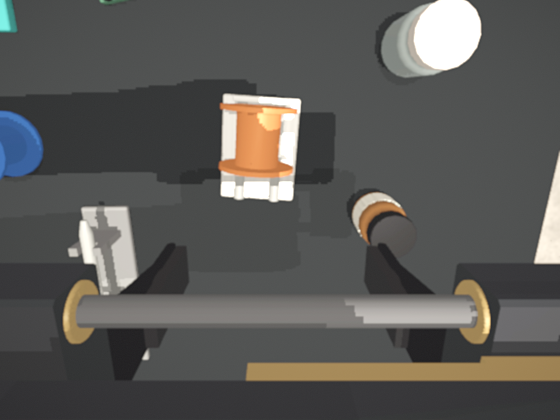

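The scene view shows the rod at about (215–278, 183) with its handle at (225,182), pointing right (+y). It also shows the reel and cradle at (300,230) and the winder stand at (370,200), with the yellow cheek on the left at (356,190). The side view agrees. In the wrist view the reel is at (257,140), with open rails towards −y, which is image down. Next I'll get rough positions.

```bash
cat > h.py <<'E'
import numpy as np, cv2
from scipy.spatial.transform import Rotation as Ro
from station import *
def cam(f,obs=None):
    """returns K, Rwc(cam->world), C"""
    if 'R' in f: 
        R=np.array(f['R']);return np.array(f['mtx']),R.T,-R.T@np.array(f['t'])
    T=np.array(f['T_tool_cam']);Rt=Ro.from_rotvec(obs['eef_rot']).as_matrix()
    return np.array(f['mtx']),Rt@T[:3,:3],Rt@T[:3,3]+np.array(obs['tool_pos'])
def ray(c,uv):
    K,R,C=c; d=R@np.linalg.inv(K)@np.array([uv[0],uv[1],1.]); return C,d/np.linalg.norm(d)
def onz(c,uv,z):
    C,d=ray(c,uv); return C+d*(z-C[2])/d[2]
def tri(c1,u1,c2,u2):
    C1,d1=ray(c1,u1);C2,d2=ray(c2,u2)
    s=np.linalg.lstsq(np.c_[d1,-d2],C2-C1,rcond=None)[0]
    a,b=C1+s[0]*d1,C2+s[1]*d2
    return (a+b)/2,np.linalg.norm(a-b)
def proj(c,X):
    K,R,C=c; p=K@(R.T@(np.array(X)-C)); return p[:2]/p[2]
def snap(n,name):
    o=get_obs();f=grab_frame(n);im=f['pixels'][:,:,::-1].copy();cv2.imwrite(f'pics/{name}.png',im)
    return im,cam(f,o),o
E
python3 - <<'E'
from h import *
sc=cam(dict(np.load('pics/scene0.npz')));si=cam(dict(np.load('pics/side0.npz')))
w=cam(dict(np.load('pics/wrist0.npz')),get_obs())
for n,u,z in [('handle',(225,182),.05),('rodtip',(275,182),.05),('reel',(305,226),.055),('yel',(356,190),.09),('gry',(388,188),.09),('base',(370,207),.012)]: print(n,np.round(onz(sc,u,z),3))
for n,u,z in [('cr',(222,96),.0),('cr',(298,99),.0),('cr',(293,198),0),('cr',(221,196),0)]: print(n,np.round(onz(w,u,z),3))
for n,c in (('scene',sc),('side',si)):
    im=cv2.imread(f'pics/{n}0.png')
    a=im[150:270,200:410] if n=='scene' else im[140:300,170:350]
    cv2.imwrite(f'pics/{n}0z.png',cv2.resize(a,None,fx=3.6,fy=3.6,interpolation=cv2.INTER_CUBIC))
E
```

```text
handle [ 0.463 -0.194  0.05 ]
rodtip [ 0.46  -0.043  0.05 ]
reel [0.639 0.042 0.055]
yel [0.533 0.186 0.09 ]
gry [0.523 0.277 0.09 ]
base [0.523 0.239 0.012]
cr [0.594 0.076 0.   ]
cr [0.671 0.073 0.   ]
cr [ 0.667 -0.032  0.   ]
cr [ 0.588 -0.03   0.   ]
```

View pics/scene0z.png

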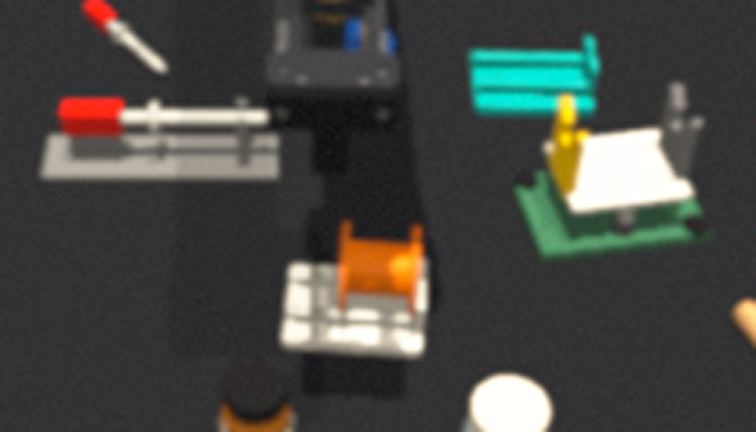

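View pics/side0z.png

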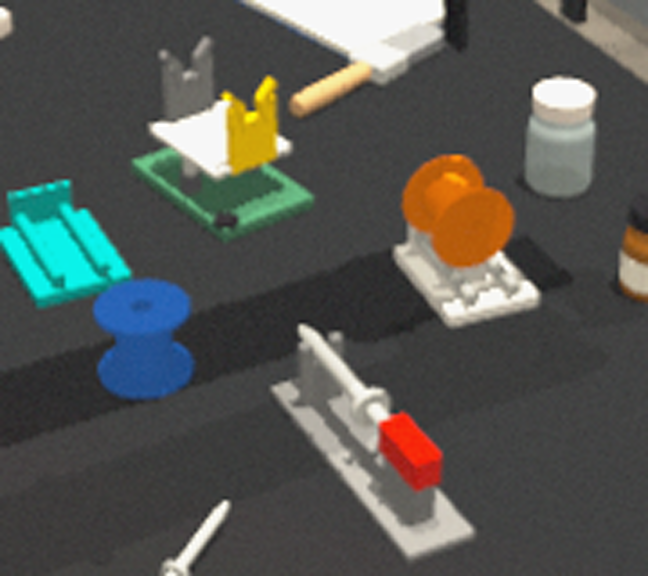

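The sides, heights and distances fit the sizes given: handle to tip is 0.151 m and the cradle measures about 104x77 mm. The rod, cradle and stand all point along roughly +y. Tool x is world +y and tool y is world +x. I'll move above the rod.

{"method": "arm_command", "body": {"targets": [{"gripper": 1,"offset": [-0.03,-0.045,0.0],"turn": 0},{"gripper": 1,"offset": [-0.06,-0.09,0.0],"turn": 0},{"gripper": 1,"offset": [-0.1,-0.14,0.0],"turn": 0},{"gripper": 1,"offset": [-0.13,-0.187,0.0],"turn": 0},{"gripper": 1,"offset": [-0.13,-0.187,0.0],"turn": 0},{"gripper": 1,"offset": [-0.13,-0.187,0.0],"turn": 0}]}}

```text
time_s: 0.9
tool_pos: [0.463, -0.1296, 0.2222]
eef_rot: [-2.221, -2.221, 0.0]
wrist_force: [0.3, 0.7, -0.3]
finger_gap: 0.087
```

```bash
python3 - <<'E'
from h import *
im,c,o=snap('wrist','w1'); np.savez('pics/w1.npz',**{k:np.array(v) for k,v in o.items()})
print(o['time_s'],np.round(o['tool_pos'],4),np.round(o['eef_rot'],4),np.round(o['joint_velocities'],3))
snap('scene','s1');
E
```

```text
0.9 [ 0.463  -0.1296  0.2222] [-2.2209e+00 -2.2212e+00  2.0000e-04] [-0.015  0.024 -0.016 -0.018  0.001 -0.001  0.001]
```

View pics/w1.png

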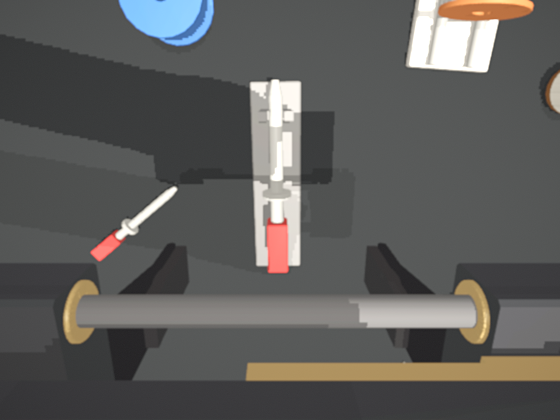

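The wrist view shows the handle at (278,246), the collar at (277,193) and the tip at (275,82), so the rod is nearly straight up the image (+y). Next come the measurements.

```bash
python3 - <<'E'
from h import *
o=dict(np.load('pics/w1.npz')); f=dict(np.load('pics/wrist0.npz')); c=cam(f,o)
im=cv2.imread('pics/w1.png'); hsv=cv2.cvtColor(im,cv2.COLOR_BGR2HSV)
m=((hsv[...,0]<8)|(hsv[...,0]>172))&(hsv[...,1]>120)&(hsv[...,2]>60)
m=m.astype(np.uint8); m[:, :230]=0;m[:,330:]=0;m[:200]=0;m[285:]=0
ys,xs=np.nonzero(m);print(xs.min(),xs.max(),ys.min(),ys.max())
for v in range(215,276,5):
    r=np.nonzero(m[v])[0]
    if len(r): print(v,r.min(),r.max(),np.round(onz(c,(r.min(),v),.062),4),np.round(onz(c,(r.max()+1,v),.062),4))
# handle ends
print('near',np.round(onz(c,(278,ys.max()),.062),4),'far',np.round(onz(c,(278,ys.min()),.062),4))
g=hsv
for v in list(range(78,190,8))+[205,212]:
    r=im[v,245:305].max(1).astype(int)
    print(v,' '.join(str(x) for x in r[15:50]))
E
python3 - <<'E'
import cv2
im=cv2.imread('pics/w1.png');cv2.imwrite('pics/w1z.png',cv2.resize(im[70:280,240:310],None,fx=2.8,fy=2.8,interpolation=cv2.INTER_NEAREST))
E
```

```text
267 288 218 272
220 268 285 [ 0.4548 -0.1649  0.062 ] [ 0.4718 -0.1649  0.062 ]
225 267 286 [ 0.4538 -0.1699  0.062 ] [ 0.4727 -0.1699  0.062 ]
230 267 286 [ 0.4538 -0.175   0.062 ] [ 0.4728 -0.175   0.062 ]
235 267 286 [ 0.4538 -0.1801  0.062 ] [ 0.4728 -0.1801  0.062 ]
240 267 286 [ 0.4537 -0.1853  0.062 ] [ 0.4729 -0.1852  0.062 ]
245 267 286 [ 0.4537 -0.1904  0.062 ] [ 0.4729 -0.1904  0.062 ]
250 268 286 [ 0.4546 -0.1957  0.062 ] [ 0.473  -0.1957  0.062 ]
255 268 286 [ 0.4546 -0.201   0.062 ] [ 0.473 -0.201  0.062]
260 268 286 [ 0.4545 -0.2063  0.062 ] [ 0.4731 -0.2063  0.062 ]
265 268 287 [ 0.4545 -0.2117  0.062 ] [ 0.4741 -0.2117  0.062 ]
270 267 288 [ 0.4535 -0.2171  0.062 ] [ 0.4751 -0.2171  0.062 ]
near [ 0.4643 -0.2193  0.062 ] far [ 0.4642 -0.1629  0.062 ]
78 90 89 89 90 90 89 79 65 61 61 57 58 70 81 83 83 83 84 83 85 86 89 89 88 89 89 89 88 88 88 89 89 88 89 87
86 253 253 253 254 253 235 191 174 175 179 205 243 255 255 255 255 255 255 255 255 247 254 255 255 255 255 255 255 255 255 255 255 255 255 255
94 251 255 253 233 188 170 173 173 181 209 239 255 255 255 255 255 255 
[... 1243 characters left out ...]
 174 174 174 174 173 174 185 201 209 213 216 218 230 255 255 255 255 255 236 214 215 218 218 218 217 218 216 203 179 173 174
174 173 172 173 173 173 172 172 172 171 172 187 206 218 245 255 255 255 255 255 255 255 255 234 186 168 171 172 172 172 172 173 173 172 172 173
182 173 151 139 136 136 137 138 138 139 144 160 175 179 180 180 180 181 180 178 177 177 175 171 173 190 220 244 248 247 248 246 227 181 163 164
205 228 227 215 182 151 146 146 144 137 138 165 211 242 255 255 255 255 255 255 255 255 245 227 217 226 229 228 228 228 228 228 228 229 228 229
212 228 227 207 157 135 139 139 139 139 137 157 207 241 255 255 255 255 255 255 255 255 246 222 200 214 227 229 228 228 228 228 229 228 228 228
```

View pics/w1z.png

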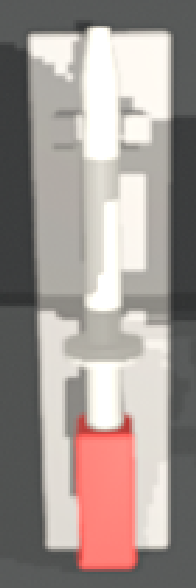

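```bash
python3 -c "
import cv2
im=cv2.imread('pics/s1.png');cv2.imwrite('pics/s1z.png',cv2.resize(im[130:280,200:410],None,fx=3.6,fy=3.6,interpolation=cv2.INTER_CUBIC))"
```

```text
(no output)
```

View pics/s1z.png

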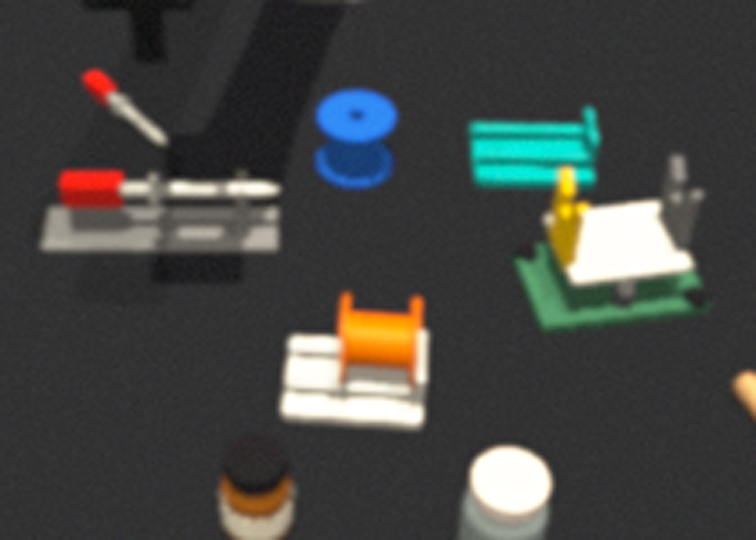

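```bash
python3 - <<'E'
from h import *
o=dict(np.load('pics/w1.npz')); f=dict(np.load('pics/wrist0.npz')); c=cam(f,o)
for u,v,z,n in [(275.5,82,.05,'tip'),(276,110,.05,''),(276.2,118,.05,''),(276.4,150,.05,''),(276.7,205,.05,''),(276.7,212,.05,''),(277,245,.062,'handle'),(277.5,193,.05,'collar')]: print(n,v,np.round(onz(c,(u,v),z),4))
# scene rays
sc=cam(dict(np.load('pics/scene0.npz')));S=lambda x,y:(200+x/3.6,130+y/3.6)
for n,u,z in [('hcen',S(92,180),.062),('tip',S(278,188),.053),('yelTL',S(566,168),.1),('spare top',S(357,113),.056)]: print(n,np.round(onz(sc,u,z),4))
E
```

```text
tip 82 [ 0.4619 -0.0413  0.05  ]
 110 [ 0.4623 -0.065   0.05  ]
 118 [ 0.4625 -0.072   0.05  ]
 150 [ 0.4627 -0.1008  0.05  ]
 205 [ 0.463  -0.1539  0.05  ]
 212 [ 0.463 -0.161  0.05 ]
handle 245 [ 0.4633 -0.1904  0.062 ]
collar 193 [ 0.4638 -0.1419  0.05  ]
hcen [ 0.4669 -0.1905  0.062 ]
tip [ 0.4641 -0.036   0.053 ]
yelTL [0.4881 0.1937 0.1   ]
spare top [0.3683 0.0314 0.056 ]
```

Height and lengths check out: tip to grip is 0.15 m, and the yaw is only about 0.5°. Next I'll go over the handle, descend with the grasp point at 50 mm, and grip.

{"method": "arm_command", "body": {"targets": [{"gripper": 1,"offset": [-0.04,0.0,0.04],"turn": 0},{"gripper": 1,"offset": [-0.0614,0.0,0.09],"turn": 0},{"gripper": 1,"offset": [-0.0614,0.0005,0.13],"turn": 0},{"gripper": 1,"offset": [-0.0614,0.0005,0.16],"turn": 0},{"gripper": 1,"offset": [-0.0614,0.0005,0.18],"turn": 0},{"gripper": 1,"offset": [-0.0614,0.0005,0.191],"turn": 0},{"gripper": 1,"offset": [-0.0614,0.0005,0.191],"turn": 0},{"gripper": 1,"offset": [-0.0614,0.0005,0.191],"turn": 0}]}}

```text
time_s: 2.0
tool_pos: [0.4649, -0.1903, 0.0317]
eef_rot: [2.218, 2.224, -0.0]
wrist_force: [-0.1, -0.3, -0.1]
finger_gap: 0.0867
```

{"method": "arm_command", "body": {"targets": [{"gripper": 0.1,"offset": [0,0,0],"turn": 0},{"gripper": 0.1,"offset": [0,0,0],"turn": 0},{"gripper": 0.1,"offset": [0,0,0],"turn": 0},{"gripper": 0.1,"offset": [0,0,0],"turn": 0},{"gripper": 0.1,"offset": [0,0,0],"turn": 0},{"gripper": 0.1,"offset": [0,0,0],"turn": 0},{"gripper": 0.1,"offset": [0,0,0],"turn": 0},{"gripper": 0.1,"offset": [0,0,0],"turn": 0}], "force": 55}}

```text
time_s: 3.0
tool_pos: [0.4649, -0.1903, 0.0317]
eef_rot: [2.218, 2.224, -0.0]
wrist_force: [-0.7, -0.1, 0.2]
finger_gap: 0.0195
```

{"method": "arm_command", "body": {"targets": [{"gripper": 0.1,"offset": [0,0,-0.01],"turn": 0},{"gripper": 0.1,"offset": [0,0,-0.03],"turn": 0},{"gripper": 0.1,"offset": [0,0,-0.06],"turn": 0},{"gripper": 0.1,"offset": [0,0,-0.1],"turn": 0},{"gripper": 0.1,"offset": [0,0,-0.13],"turn": 0},{"gripper": 0.1,"offset": [0,0,-0.13],"turn": 0},{"gripper": 0.1,"offset": [0,0,-0.13],"turn": 0}]}}

```text
time_s: 3.88
tool_pos: [0.4642, -0.19, 0.1608]
eef_rot: [-2.218, -2.224, 0.001]
wrist_force: [-1.2, 1.3, -1.3]
finger_gap: 0.0196
```

```bash
python3 - <<'E'
from h import *
for n in ['wrist','scene','side']:
    im,c,o=snap(n,n[0:2]+'2')
    if n=='scene': im=cv2.resize(im[110:280,200:410],None,fx=3.5,fy=3.5,interpolation=cv2.INTER_CUBIC)
    if n=='side': im=cv2.resize(im[100:270,170:370],None,fx=3.5,fy=3.5,interpolation=cv2.INTER_CUBIC)
    cv2.imwrite(f'pics/{n[:2]}2z.png',im)
for k in ['time_s','tool_pos','eef_rot','wrist_force','ft_torque','finger_gap']: print(k,np.round(o[k],4))
np.savez('pics/o2.npz',**{k:np.array(v) for k,v in o.items()})
E
```

```text
time_s 3.975
tool_pos [ 0.4638 -0.1899  0.1601]
eef_rot [-2.2167 -2.2227  0.0025]
wrist_force [ 1.0593  0.4849 -1.8577]
ft_torque [-0.1021 -0.033  -0.0168]
finger_gap 0.0195
```

View pics/wr2z.png

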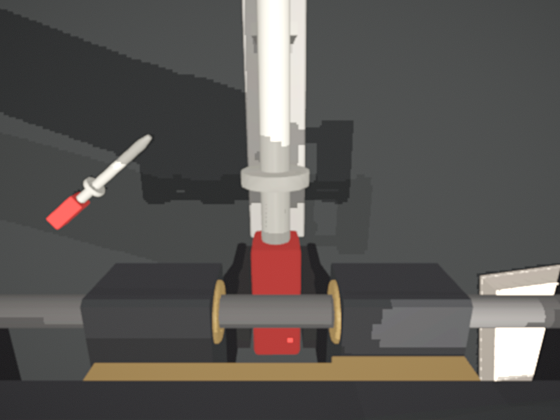

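View pics/sc2z.png

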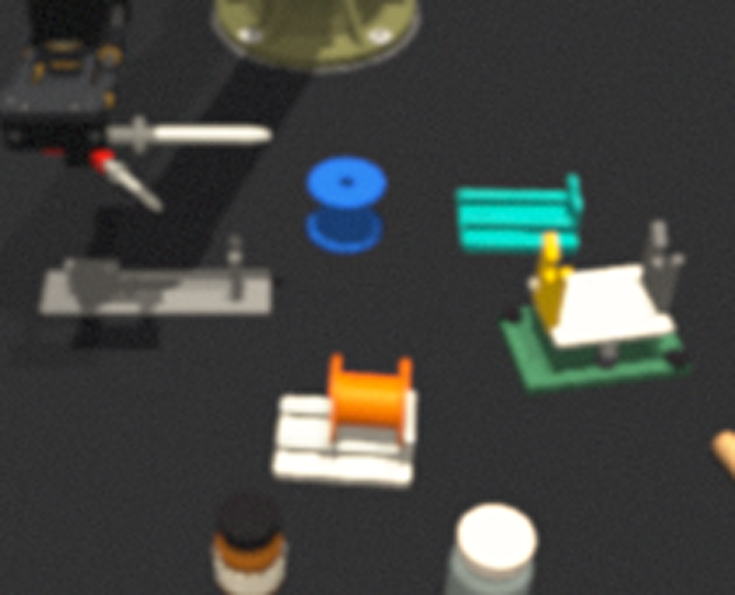

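View pics/si2z.png

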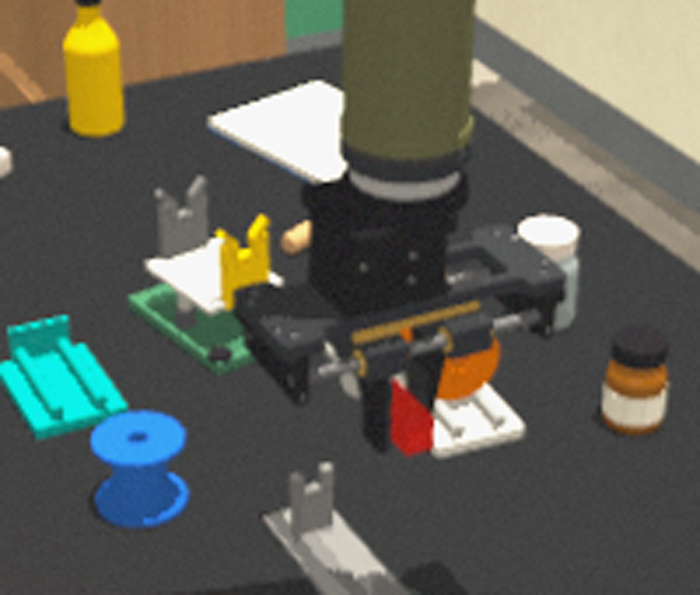

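The rod is held level in the jaws: collar at (275,178) and shaft centre at about column 274 in the wrist view, tip at (277,148) in the full scene image. Next I'll measure the reel and cradle from the first wrist picture, and where the rod sits in the tool.

```bash
python3 - <<'E'
from h import *
# initial obs for wrist0
o0=dict(tool_pos=[.6495,0,.2215],eef_rot=[-2.2205,-2.2206,.0022]); f=dict(np.load('pics/wrist0.npz')); c=cam(f,o0)
im=cv2.imread('pics/wrist0.png');hsv=cv2.cvtColor(im,cv2.COLOR_BGR2HSV)
m=((hsv[...,0]>4)&(hsv[...,0]<22)&(hsv[...,1]>150)&(hsv[...,2]>90)).astype(np.uint8);m[:,330:]=0;m[200:]=0
ys,xs=np.nonzero(m);print('orange bbox',xs.min(),xs.max(),ys.min(),ys.max())
for v in range(98,182,3):
    r=np.nonzero(m[v])[0]
    if len(r):print(v,r.min(),r.max(),(r.min()+r.max()+1)/2, 'mid@axis',np.round(onz(c,((r.min()+r.max()+1)/2,v),.055),4))
w=((hsv[...,1]<60)&(hsv[...,2]>120)).astype(np.uint8);w[:,:200]=0;w[:,320:]=0;w[:90]=0;w[205:]=0
w=w|m
for v in [110,120,130,140,150,160,176,182,188,194]:
    r=np.nonzero(w[v])[0];print('cradle',v,r.min(),r.max(),np.round(onz(c,(r.min(),v),0.01)[:2],4),np.round(onz(c,(r.max()+1,v),0.01)[:2],4))
cv2.imwrite('pics/w0z.png',cv2.resize(im[85:210,205:315],None,fx=4.5,fy=4.5,interpolation=cv2.INTER_NEAREST))
# rod in tool frame
o=dict(np.load('pics/o2.npz')); T=f['T_tool_cam'];ct=(f['mtx'],T[:3,:3],T[:3,3])
im=cv2.imread('pics/wr2.png').astype(int)
for v in [5,30,60,90,120,205,225]:
    r=im[v,245:310].max(1); print(v,[int(x) for x in r])
E
```

```text
orange bbox 219 295 103 176
104 220 223 222.0 mid@axis [0.6014 0.0698 0.055 ]
107 220 278 249.5 mid@axis [0.6254 0.0673 0.055 ]
110 237 295 266.5 mid@axis [0.6403 0.0647 0.055 ]
113 238 256 247.5 mid@axis [0.6235 0.0622 0.055 ]
116 238 279 259.0 mid@axis [0.6336 0.0596 0.055 ]
119 238 279 259.0 mid@axis [0.6336 0.057  0.055 ]
122 238 279 259.0 mid@axis [0.6335 0.0544 0.055 ]
125 237 279 258.5 mid@axis [0.6331 0.0518 0.055 ]
128 237 279 258.5 mid@axis [0.633  0.0492 0.055 ]
131 237 278 258.0 mid@axis [0.6325 0.0466 0.055 ]
134 237 278 258.0 mid@axis [0.6325 0.0439 0.055 ]
137 237 278 258.0 mid@axis [0.6325 0.0413 0.055 ]
140 237 277 257.5 mid@axis [0.632  0.0386 0.055 ]
143 237 277 257.5 mid@axis [0.6319 0.0359 0.055 ]
146 237 277 257.5 mid@axis [0.6319 0.0332 0.055 ]
149 237 277 257.5 mid@axis [0.6318 0.0305 0.055 ]
152 237 277 257.5 mid@axis [0.6318 0.0278 0.055 ]
155 236 276 256.5 mid@axis [0.6308 0.025  0.055 ]
158 236 276 256.5 mid@axis [0.6308 0.0223 0.055 ]
161 220 277 249.0 mid@axis [0.6239 0.0195 0.055 ]
164 219 284 252.0 mid@axis [0.6266 0.0168 0.055 ]
167 219 291 255.5 mid@
[... 2272 characters left out ...]
37, 237, 237, 237, 237, 238, 230, 198, 126, 79, 81, 82, 82]
205 [75, 74, 72, 84, 132, 177, 202, 216, 216, 216, 216, 215, 215, 216, 215, 206, 188, 181, 187, 192, 194, 196, 201, 203, 204, 205, 205, 205, 206, 208, 209, 208, 206, 204, 202, 200, 199, 199, 198, 195, 192, 189, 185, 178, 162, 139, 127, 126, 127, 126, 124, 138, 184, 216, 220, 219, 219, 214, 192, 144, 87, 72, 74, 75, 74]
225 [75, 74, 73, 72, 95, 158, 201, 214, 215, 214, 215, 214, 214, 214, 215, 212, 198, 182, 186, 191, 190, 192, 200, 203, 204, 204, 204, 204, 205, 207, 208, 208, 206, 204, 202, 200, 199, 199, 199, 195, 193, 189, 185, 178, 181, 200, 215, 217, 217, 216, 216, 216, 216, 217, 217, 217, 218, 212, 183, 124, 77, 72, 75, 75, 75]
```

View pics/w0z.png

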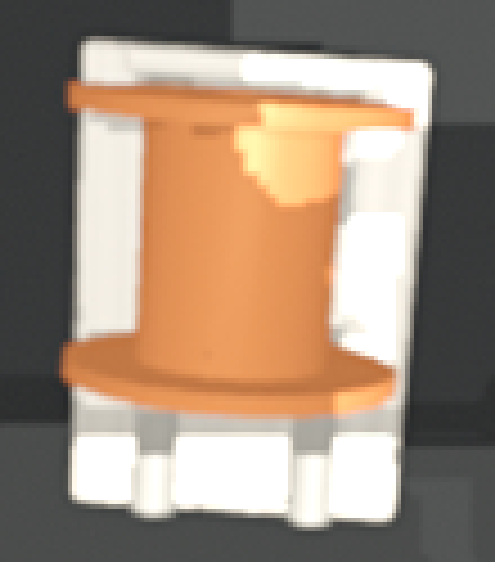

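The cradle axis has slope dx/dy ≈ 0.067, x = 0.631 at y = 0.0225, and its width measures 78 mm against 76 given. The reel's near face is at about y 0.013. Next I'll work out the pre-insertion move.

```bash
cat >> h.py <<'E'
def plan(o,pos,yaw):
    """pos=TCP target; yaw: heading of tool x, as atan2(dx,dy) from world +y. returns offset in tool axes, turn"""
    R=Ro.from_rotvec(o['eef_rot']).as_matrix()
    off=R.T@(np.array(pos)-np.array(o['tool_pos']))
    cur=np.arctan2(R[0,0],R[1,0])
    return np.round(off,4), round(yaw-cur,4), round(cur,4)
E
python3 - <<'E'
from h import *
o=get_obs()
print(np.round(o['tool_pos'],4))
print(plan(o,[.6181,-.17,.0363],.067))
sc=cam(dict(np.load('pics/scene0.npz')))
S=lambda x,y:(200+x/3.5,110+y/3.5)
print(onz(sc,S(270,134),.179),onz(sc,S(139,134),.179))
w=cam(dict(np.load('pics/wrist0.npz')),dict(tool_pos=[.6495,0,.2215],eef_rot=[-2.2205,-2.2206,.0022]))
print('jarb',onz(w,(390,232),.075),'jara',onz(w,(447,35),.085))
E
```

```text
[ 0.4638 -0.1899  0.1602]
(array([0.0195, 0.1547, 0.1235]), np.float64(0.0697), np.float64(-0.0027))
[ 0.46263679 -0.03566577  0.179     ] [ 0.46431135 -0.13966018  0.179     ]
jarb [ 0.75236673 -0.04200187  0.075     ] jara [0.77726415 0.12096749 0.085     ]
```

{"method": "arm_command", "body": {"targets": [{"gripper": 0.1,"offset": [0.005,0.04,0.0],"turn": 0.02},{"gripper": 0.1,"offset": [0.01,0.09,0.02],"turn": 0.05},{"gripper": 0.1,"offset": [0.018,0.14,0.05],"turn": 0.075},{"gripper": 0.1,"offset": [0.0195,0.1547,0.09],"turn": 0.075},{"gripper": 0.1,"offset": [0.0195,0.1547,0.115],"turn": 0.075},{"gripper": 0.1,"offset": [0.0195,0.1547,0.1235],"turn": 0.075},{"gripper": 0.1,"offset": [0.0195,0.1547,0.1235],"turn": 0.075},{"gripper": 0.1,"offset": [0.0195,0.1547,0.1235],"turn": 0.075}]}}

```text
time_s: 5.03
tool_pos: [0.619, -0.1704, 0.0378]
eef_rot: [-2.3, -2.139, 0.0]
wrist_force: [0.3, -0.5, -1.1]
finger_gap: 0.0194
```

```bash
python3 - <<'E'
from h import *
for n in ['wrist','scene','side']:
    im,c,o=snap(n,n[0:2]+'3')
    if n=='scene': im=cv2.resize(im[170:270,220:340],None,fx=6,fy=6,interpolation=cv2.INTER_CUBIC)
    if n=='side': im=cv2.resize(im[130:270,230:370],None,fx=4.2,fy=4.2,interpolation=cv2.INTER_CUBIC)
    cv2.imwrite(f'pics/{n[:2]}3z.png',im)
for k in ['time_s','tool_pos','eef_rot','wrist_force','ft_torque','finger_gap']: print(k,np.round(o[k],4))
np.savez('pics/o3.npz',**{k:np.array(v) for k,v in o.items()})
print(plan(o,o['tool_pos'],.067))
E
```

```text
time_s 5.125
tool_pos [ 0.6191 -0.1703  0.0379]
eef_rot [-2.3004e+00 -2.1394e+00  1.0000e-04]
wrist_force [ 0.7173 -0.4357 -1.1944]
ft_torque [-0.0947 -0.0003 -0.0383]
finger_gap 0.0196
(array([0., 0., 0.]), np.float64(-0.0055), np.float64(0.0725))
```

View pics/wr3z.png

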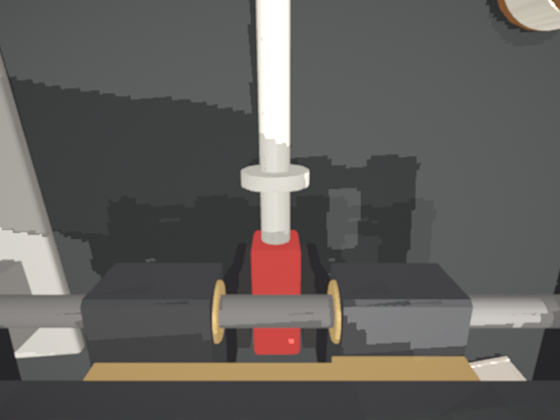

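View pics/sc3z.png

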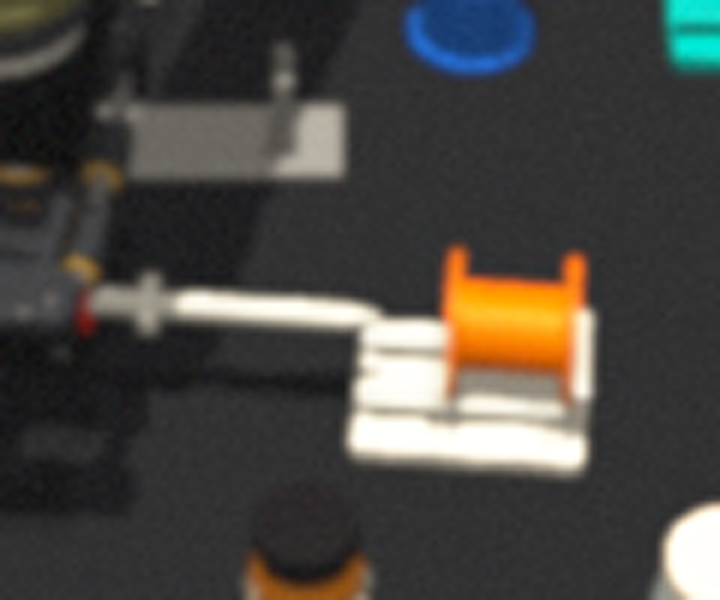

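View pics/si3z.png

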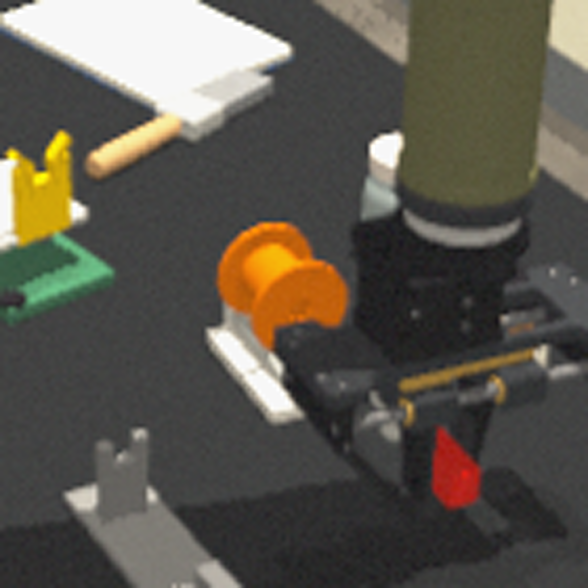

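The tip is about 28 mm short of the reel, at scene pixel (283.5,222). Extended, the rod's axis runs slightly above the hub's axis in that view, so I'll fit the edges with subpixel accuracy.

```bash
cat > edge.py <<'E'
from h import *
def lines(im,c,rodcols,hubcols,v0=222,hw=14):
    """sub-pixel shaft centre per column by half-level crossing in the scene image"""
    g=im.astype(float)
    L=g.max(2)
    out=[]
    for u in range(*rodcols):
        col=L[v0-hw:v0+hw,u]; p=col.argmax(); b=np.median(np.r_[col[:4]]); h=(col[p]+b)/2
        i=p
        while i>0 and col[i]>h:i-=1
        j=p
        while j<len(col)-1 and col[j]>h:j+=1
        t=i+(h-col[i])/(col[i+1]-col[i]); bb=j-1+(col[j-1]-h)/(col[j-1]-col[j])
        out.append((u,(t+bb)/2+v0-hw,bb-t))
    o2=[]
    sat=g[...,2]-g[...,0]
    for u in range(*hubcols):
        col=sat[200:245,u];p=20;h=80
        i=p
        while i>0 and col[i]>h:i-=1
        j=p
        while j<44 and col[j]>h:j+=1
        t=i+(h-col[i])/(col[i+1]-col[i]); bb=j-1+(col[j-1]-h)/(col[j-1]-col[j])
        o2.append((u,(t+bb)/2+200,bb-t))
    return np.array(out),np.array(o2)
E
python3 - <<'E'
from edge import *
im=cv2.imread('pics/sc3.png');c=cam(dict(np.load('pics/scene0.npz')))
a,b=lines(im,c,(249,280),(299,313))
print(np.round(a,2).tolist());print(np.round(b,2).tolist())
# model projections
hx=.065; 
for s in (0.06,.1,.14,.155): 
    X=np.array([.6191+s*hx,-.1703+s,.0562]); print('rod pred',s,proj(c,X).round(2))
for y in (.02,.04,.06): print('reel pred',proj(c,[.631+.067*(y-.0225),y,.055]).round(2))
E
```

```text
[[249.0, 220.29, 4.2], [250.0, 220.26, 4.31], [251.0, 220.17, 4.58], [252.0, 220.18, 4.69], [253.0, 220.2, 4.75], [254.0, 220.27, 4.75], [255.0, 220.38, 4.61], [256.0, 220.49, 4.62], [257.0, 220.52, 4.68], [258.0, 220.6, 4.7], [259.0, 220.7, 4.67], [260.0, 220.79, 4.66], [261.0, 220.86, 4.6], [262.0, 220.95, 4.54], [263.0, 220.97, 4.5], [264.0, 221.03, 4.47], [265.0, 221.08, 4.57], [266.0, 221.13, 4.54], [267.0, 221.17, 4.54], [268.0, 221.2, 4.61], [269.0, 221.24, 4.69], [270.0, 221.33, 4.7], [271.0, 221.44, 4.59], [272.0, 221.53, 4.58], [273.0, 221.58, 4.64], [274.0, 221.64, 4.61], [275.0, 221.74, 4.54], [276.0, 221.83, 4.56], [277.0, 221.88, 4.5], [278.0, 221.92, 4.32], [279.0, 222.14, 4.31]]
[[299.0, 223.19, 15.58], [300.0, 223.22, 15.56], [301.0, 223.3, 15.54], [302.0, 223.38, 15.5], [303.0, 223.45, 15.54], [304.0, 223.56, 15.64], [305.0, 223.62, 15.71], [306.0, 223.68, 15.59], [307.0, 223.82, 15.5], [308.0, 223.9, 15.55], [309.0, 223.97, 15.58], [310.0, 224.05, 15.56], [311.0, 224.12, 15.63], [312.0, 224.25, 15.93]]
rod pred 0.06 [248.47 220.55]
rod pred 0.1 [263.16 221.47]
rod pred 0.14 [277.94 222.4 ]
rod pred 0.155 [283.49 222.75]
reel pred [296.6 223.7]
reel pred [304.06 224.18]
reel pred [311.53 224.66]
```

Rod and reel show the same small bias from prediction (−0.49 px and −0.62 px), so they are aligned to within about 0.5 mm apart from z, where the rod is about 1 mm high. I'll insert gently, 55 mm first.

{"method": "arm_command", "body": {"targets": [{"gripper": 0.1,"offset": [0.005,0,0.001],"turn": -0.003},{"gripper": 0.1,"offset": [0.015,0,0.001],"turn": -0.003},{"gripper": 0.1,"offset": [0.023,0,0.001],"turn": -0.003},{"gripper": 0.1,"offset": [0.031,0,0.001],"turn": -0.003},{"gripper": 0.1,"offset": [0.039,0,0.001],"turn": -0.003},{"gripper": 0.1,"offset": [0.047,0,0.001],"turn": -0.003},{"gripper": 0.1,"offset": [0.055,0,0.001],"turn": -0.003},{"gripper": 0.1,"offset": [0.055,0,0.001],"turn": -0.003}]}}

```text
time_s: 6.18
tool_pos: [0.6231, -0.1141, 0.0367]
eef_rot: [-2.295, -2.144, -0.0]
wrist_force: [-0.0, -0.0, -1.0]
finger_gap: 0.0195
```

```bash
python3 - <<'E'
from h import *
from edge import lines
for n in ['wrist','scene']:
    im,c,o=snap(n,n[0:2]+'4')
    if n=='scene':
        a,b=lines(im,c,(270,293),(299,313)); print(np.round(a[::3],2).tolist(),np.round(b[::3],2).tolist())
        im=cv2.resize(im[180:260,240:340],None,fx=7,fy=7,interpolation=cv2.INTER_CUBIC)
    cv2.imwrite(f'pics/{n[:2]}4z.png',im)
for k in ['time_s','tool_pos','eef_rot','wrist_force','ft_torque','finger_gap']: print(k,np.round(o[k],4))
print(plan(o,o['tool_pos'],.067))
E
```

```text
[[270.0, 221.99, 4.21], [273.0, 221.9, 4.53], [276.0, 222.06, 4.65], [279.0, 222.23, 4.79], [282.0, 223.17, 6.06], [285.0, 220.4, 0.33], [288.0, 219.32, -2.48], [291.0, 218.14, -5.19]] [[299.0, 223.18, 15.58], [302.0, 223.39, 15.52], [305.0, 223.59, 15.68], [308.0, 223.92, 15.59], [311.0, 224.12, 15.65]]
time_s 6.225
tool_pos [ 0.623  -0.115   0.0367]
eef_rot [-2.2962e+00 -2.1435e+00  4.0000e-04]
wrist_force [ 0.5916 -0.3298 -0.7125]
ft_torque [-0.0992 -0.0029 -0.0222]
finger_gap 0.0194
(array([0., 0., 0.]), np.float64(-0.0017), np.float64(0.0687))
```

View pics/wr4z.png

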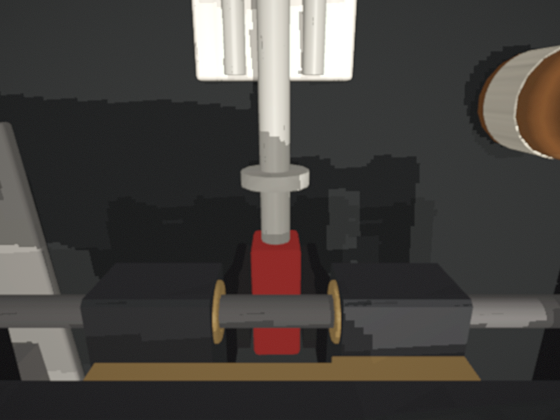

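View pics/sc4z.png

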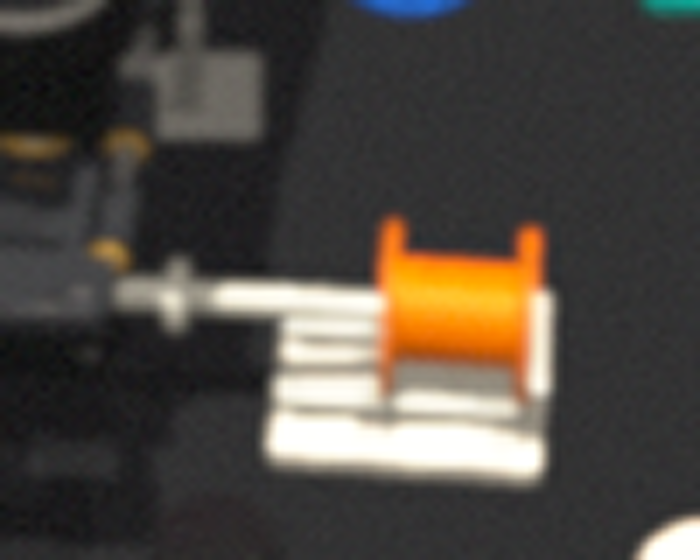

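The tip is in the bore: the reel hasn't moved (same hub fit), there is no added force, and the rails straddle the rod evenly in the wrist view (234 and 314, mean 274, rod at 274). I'll push on.

{"method": "arm_command", "body": {"targets": [{"gripper": 0.1,"offset": [0.006,0,0],"turn": 0},{"gripper": 0.1,"offset": [0.016,0,0],"turn": 0},{"gripper": 0.1,"offset": [0.026,0,0],"turn": 0},{"gripper": 0.1,"offset": [0.036,0,0],"turn": 0},{"gripper": 0.1,"offset": [0.046,0,0],"turn": 0},{"gripper": 0.1,"offset": [0.054,0,0],"turn": 0},{"gripper": 0.1,"offset": [0.06,0,0],"turn": 0},{"gripper": 0.1,"offset": [0.06,0,0],"turn": 0}]}}

```text
time_s: 7.28
tool_pos: [0.6272, -0.055, 0.0367]
eef_rot: [-2.296, -2.144, 0.001]
wrist_force: [-0.6, 0.5, -0.9]
finger_gap: 0.0193
```

```bash
python3 - <<'E'
from h import *
for n in ['wrist','scene']:
    im,c,o=snap(n,n[0:2]+'5')
    if n=='scene':
        im=cv2.resize(im[180:260,240:340],None,fx=7,fy=7,interpolation=cv2.INTER_CUBIC)
    cv2.imwrite(f'pics/{n[:2]}5z.png',im)
for k in ['time_s','tool_pos','eef_rot','wrist_force','ft_torque','finger_gap']: print(k,np.round(o[k],4))
print(plan(o,o['tool_pos'],.067))
E
```

```text
time_s 7.325
tool_pos [ 0.6271 -0.0557  0.0367]
eef_rot [-2.2970e+00 -2.1432e+00  1.0000e-03]
wrist_force [ 0.2638 -0.052  -1.2845]
ft_torque [-0.1063  0.0592  0.0143]
finger_gap 0.0193
(array([0., 0., 0.]), np.float64(-0.0023), np.float64(0.0693))
```

View pics/wr5z.png

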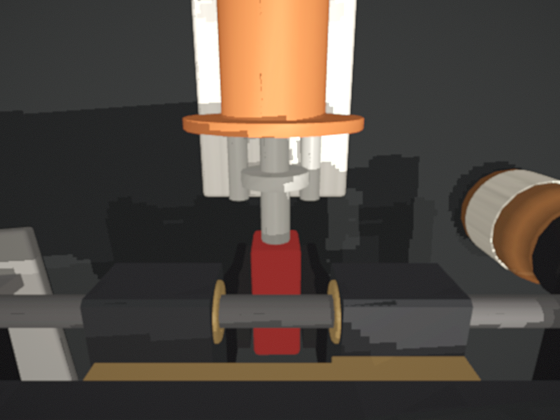

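View pics/sc5z.png

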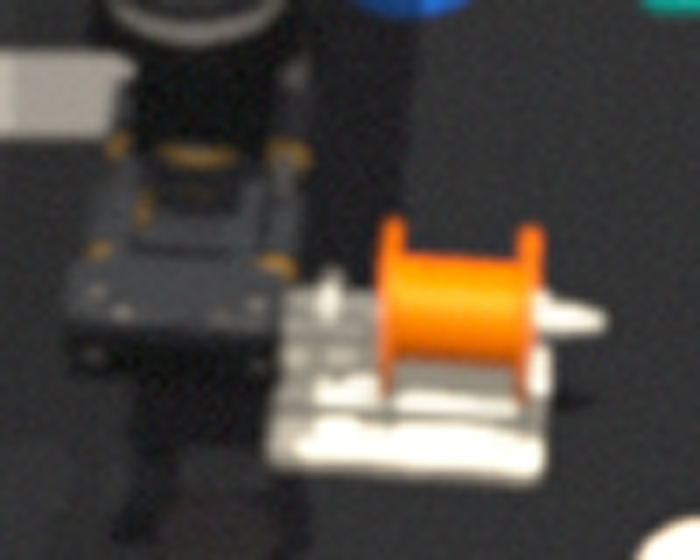

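The rod is through the reel and sticks out past the stop plate at scene zoom (600,318). The collar is still about 13 mm short. I'll creep forward and watch the force.

{"method": "arm_command", "body": {"targets": [{"gripper": 0.1,"offset": [0.004,0,0],"turn": 0},{"gripper": 0.1,"offset": [0.008,0,0],"turn": 0},{"gripper": 0.1,"offset": [0.011,0,0],"turn": 0},{"gripper": 0.1,"offset": [0.011,0,0],"turn": 0}]}}

```text
time_s: 7.88
tool_pos: [0.6279, -0.0447, 0.0367]
eef_rot: [2.297, 2.143, -0.001]
wrist_force: [0.2, -0.2, -2.0]
finger_gap: 0.0195
```

{"method": "arm_command", "body": {"targets": [{"gripper": 0.1,"offset": [0.001,0,0],"turn": 0},{"gripper": 0.1,"offset": [0.002,0,0],"turn": 0},{"gripper": 0.1,"offset": [0.002,0,0],"turn": 0}]}}

```text
time_s: 8.25
tool_pos: [0.628, -0.0426, 0.0367]
eef_rot: [-2.297, -2.143, 0.001]
wrist_force: [-0.2, 0.7, -0.3]
finger_gap: 0.0199
```

```bash
python3 - <<'E'
from h import *
im,c,o=snap('wrist','wr6')
cv2.imwrite('pics/wr6z.png',cv2.resize(im[60:260,160:390],None,fx=3,fy=3))
print(o['wrist_force'],o['ft_torque'],o['tool_pos'])
E
```

```text
[-0.16980552  0.70393286 -0.3359973 ] [-0.08857158  0.00813982  0.00323426] [ 0.6280432  -0.04255995  0.03671778]
```

View pics/wr6z.png

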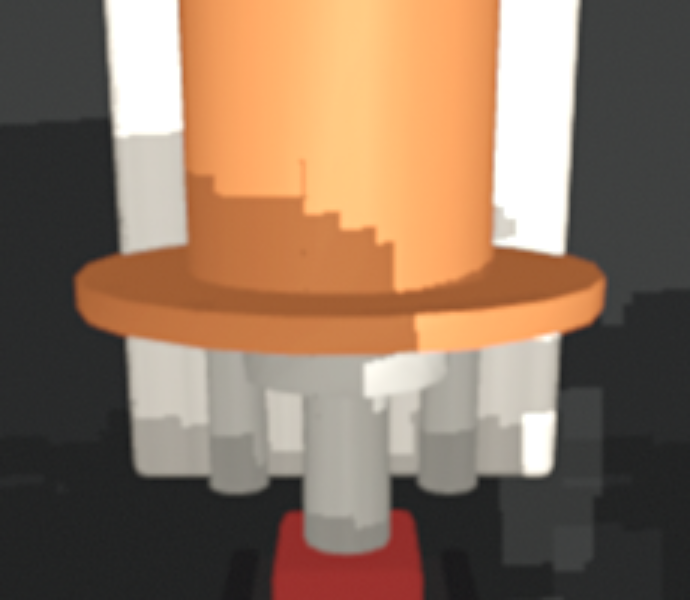

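{"method": "arm_command", "body": {"targets": [{"gripper": 0.1,"offset": [0.001,0,0],"turn": 0},{"gripper": 0.1,"offset": [0.001,0,0],"turn": 0}]}}

```text
time_s: 8.55
tool_pos: [0.6281, -0.0416, 0.0367]
eef_rot: [-2.297, -2.144, 0.001]
wrist_force: [0.2, 0.2, -2.1]
finger_gap: 0.0196
```

{"method": "arm_command", "body": {"targets": [{"gripper": 0.1,"offset": [0.001,0,0],"turn": 0},{"gripper": 0.1,"offset": [0.001,0,0],"turn": 0}]}}

```text
time_s: 8.8
tool_pos: [0.6281, -0.0404, 0.0367]
eef_rot: [-2.296, -2.144, 0.001]
wrist_force: [0.3, -0.8, -1.6]
finger_gap: 0.0194
```

{"method": "arm_command", "body": {"targets": [{"gripper": 0.1,"offset": [0.001,0,0],"turn": 0},{"gripper": 0.1,"offset": [0.001,0,0],"turn": 0}]}}

```text
time_s: 9.05
tool_pos: [0.6282, -0.0392, 0.0367]
eef_rot: [-2.296, -2.144, 0.001]
wrist_force: [-0.9, -0.2, -1.8]
finger_gap: 0.0202
```

```bash
python3 - <<'E'
from h import *
im,c,o=snap('wrist','wr7')
cv2.imwrite('pics/wr7z.png',cv2.resize(im[60:260,160:390],None,fx=3,fy=3))
print(o['wrist_force'],o['ft_torque'],o['tool_pos'])
im,c,o=snap('scene','sc7')
cv2.imwrite('pics/sc7z.png',cv2.resize(im[180:260,240:340],None,fx=7,fy=7,interpolation=cv2.INTER_CUBIC))
E
```

```text
[-0.92207385 -0.15207082 -1.80292111] [-0.04999836  0.02674183 -0.02983709] [ 0.62822705 -0.03918628  0.03668511]
```

View pics/wr7z.png

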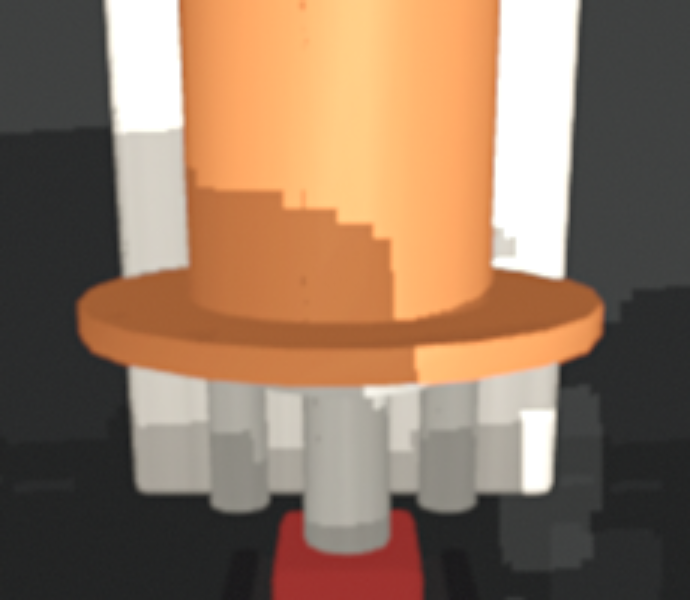

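View pics/sc7z.png

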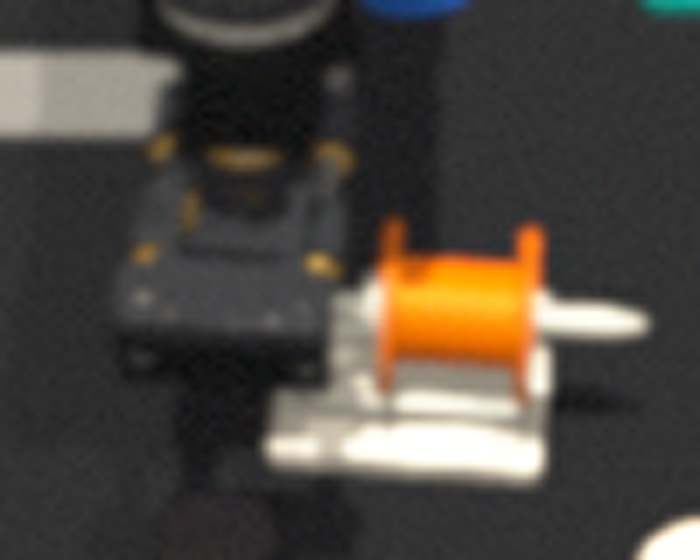

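The reel hasn't moved yet, and the tip protrudes about 40 mm of the expected 44 mm, so a few mm remain.

{"method": "arm_command", "body": {"targets": [{"gripper": 0.1,"offset": [0.001,0,0],"turn": 0},{"gripper": 0.1,"offset": [0.002,0,0],"turn": 0},{"gripper": 0.1,"offset": [0.002,0,0],"turn": 0}]}}

```text
time_s: 9.52
tool_pos: [0.6285, -0.0374, 0.0367]
eef_rot: [2.296, 2.144, -0.001]
wrist_force: [0.1, 0.4, -1.2]
finger_gap: 0.0194
```

{"method": "arm_command", "body": {"targets": [{"gripper": 0.1,"offset": [0.001,0,0],"turn": 0},{"gripper": 0.1,"offset": [0.001,0,0],"turn": 0}]}}

```text
time_s: 9.78
tool_pos: [0.6286, -0.0364, 0.0368]
eef_rot: [2.296, 2.144, -0.001]
wrist_force: [1.1, -0.1, -1.1]
finger_gap: 0.0195
```

{"method": "arm_command", "body": {"targets": [{"gripper": 0.1,"offset": [0.001,0,0],"turn": 0},{"gripper": 0.1,"offset": [0.001,0,0],"turn": 0}]}}

```text
time_s: 10.02
tool_pos: [0.6285, -0.036, 0.0368]
eef_rot: [2.296, 2.143, -0.002]
wrist_force: [-1.0, -2.4, -0.7]
finger_gap: 0.0194
```

```bash
python3 - <<'E'
from h import *
im,c,o=snap('wrist','wr8')
cv2.imwrite('pics/wr8z.png',cv2.resize(im[60:260,160:390],None,fx=3,fy=3))
print(o['wrist_force'],o['ft_torque'],o['tool_pos'])
im,c,o=snap('scene','sc8')
cv2.imwrite('pics/sc8z.png',cv2.resize(im[180:260,240:340],None,fx=7,fy=7,interpolation=cv2.INTER_CUBIC))
E
```

```text
[-1.02633326 -2.36739412 -0.71548899] [-0.56081675  0.09011829 -0.02558294] [ 0.62853367 -0.03602771  0.03678543]
```

View pics/wr8z.png

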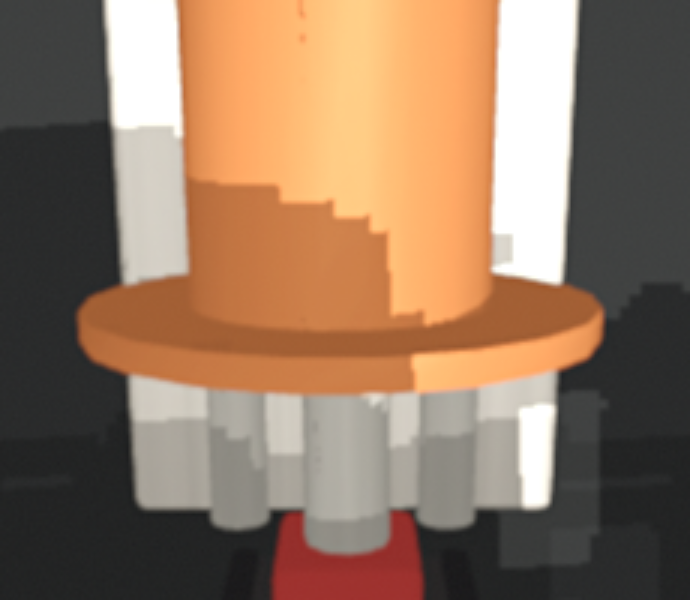

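View pics/sc8z.png

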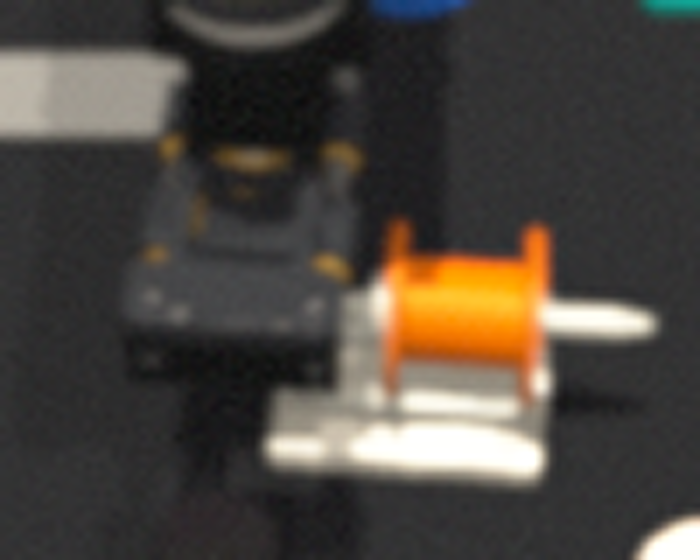

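The contact signature is clear: Fy −2.4 N with torque, and TCP advance stalled. The reel moved about 2.5 mm with the rod and is now between collar and stop plate. I'll lift straight up, slowly at first.

{"method": "arm_command", "body": {"targets": [{"gripper": 0.1,"offset": [0,0,-0.001],"turn": 0},{"gripper": 0.1,"offset": [0,0,-0.003],"turn": 0},{"gripper": 0.1,"offset": [0,0,-0.005],"turn": 0},{"gripper": 0.1,"offset": [0,0,-0.009],"turn": 0},{"gripper": 0.1,"offset": [0,0,-0.015],"turn": 0},{"gripper": 0.1,"offset": [0,0,-0.022],"turn": 0},{"gripper": 0.1,"offset": [0,0,-0.03],"turn": 0},{"gripper": 0.1,"offset": [0,0,-0.038],"turn": 0},{"gripper": 0.1,"offset": [0,0,-0.046],"turn": 0},{"gripper": 0.1,"offset": [0,0,-0.05],"turn": 0},{"gripper": 0.1,"offset": [0,0,-0.05],"turn": 0}]}}

```text
time_s: 11.5
tool_pos: [0.6288, -0.036, 0.0872]
eef_rot: [2.296, 2.143, -0.001]
wrist_force: [0.6, 0.2, -1.8]
finger_gap: 0.0197
```

```bash
python3 - <<'E'
from h import *
im,c,o=snap('wrist','wr9')
print(o['wrist_force'],o['ft_torque'],o['tool_pos'])
im,c,o=snap('scene','sc9')
cv2.imwrite('pics/sc9z.png',cv2.resize(im[150:270,230:410],None,fx=4.2,fy=4.2,interpolation=cv2.INTER_CUBIC))
E
```

```text
[ 0.63430088  0.22137759 -1.78170927] [-0.12203675 -0.01803761  0.01790898] [ 0.62880916 -0.03596107  0.08718089]
```

View pics/wr9.png

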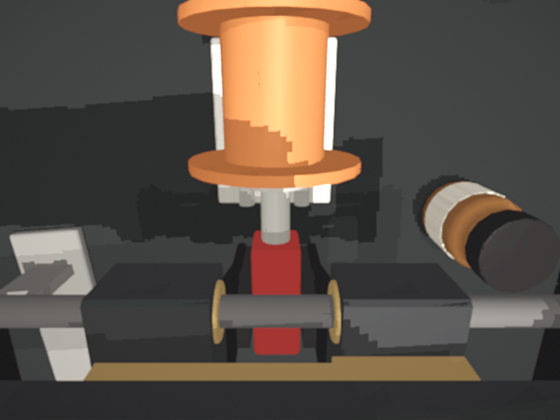

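View pics/sc9z.png

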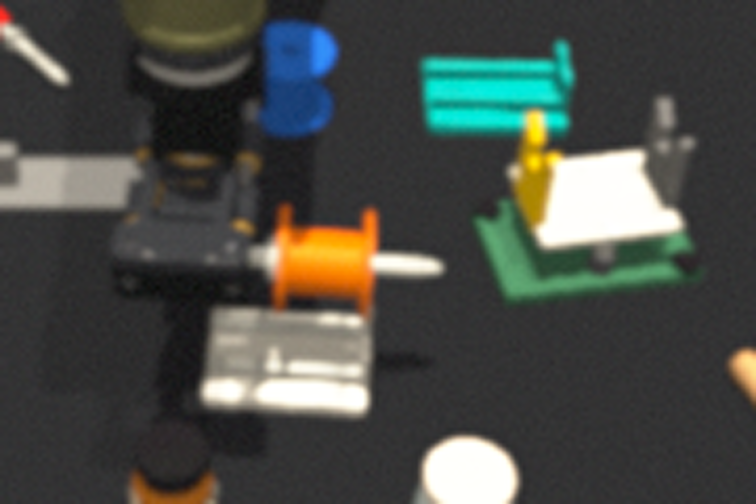

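The reel came up on the rod, right against the collar. Now I'll measure the stand from the scene and side views.

```bash
python3 - <<'E'
from h import *
a=cv2.imread('pics/sc9.png');b=cv2.imread('pics/side0.png')
cv2.imwrite('pics/stA.png',cv2.resize(a[165:225,335:405],None,fx=10,fy=10,interpolation=cv2.INTER_CUBIC))
cv2.imwrite('pics/stB.png',cv2.resize(b[145:210,200:262],None,fx=9,fy=9,interpolation=cv2.INTER_CUBIC))
E
```

```text
(no output)
```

View pics/stA.png

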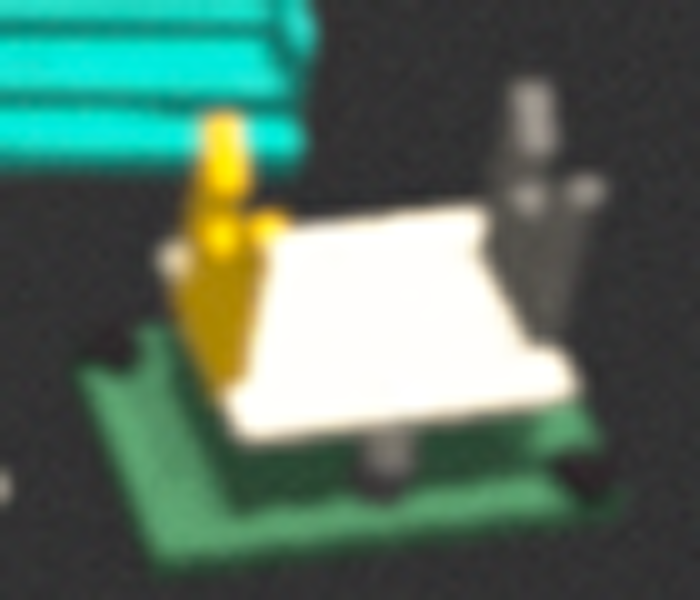

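View pics/stB.png

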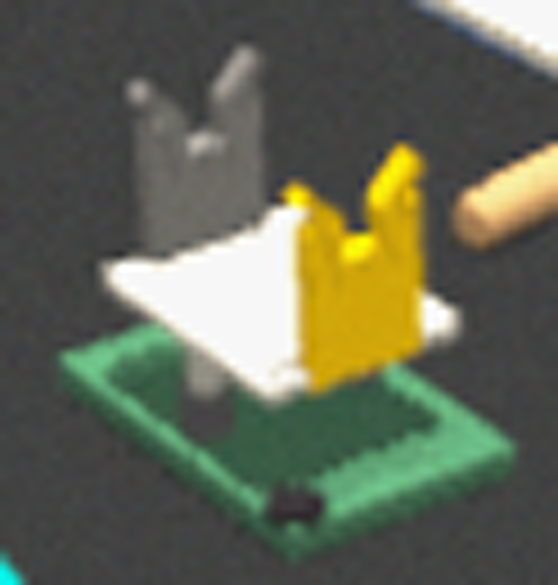

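```bash
python3 - <<'E'
from h import *
sc=cam(dict(np.load('pics/scene0.npz')));si=cam(dict(np.load('pics/side0.npz')))
A=lambda x,y:(335+x/10-.45,165+y/10-.45);B=lambda x,y:(200+x/9-.45,145+y/9-.45)
P={}
for n,a,b in [('Yslot',A(222,238),B(358,247)),('Gslot',A(532,197),B(205,142)),('Ytop-x',A(222,120),B(405,155)),('Ytop2',A(270,225),B(295,190)),('Gtop1',A(530,90),B(247,55)),('Gtop2',A(585,188),B(138,92)),('basefrontleft',A(160,560),B(512,450)),]:
    p,e=tri(sc,a,si,b);P[n]=p;print(n,p.round(4),round(e,4))
for n,a in [('front-left',A(160,545)),('front-right',A(615,500)),('back-left',A(85,370))]: print('scene base',n,onz(sc,a,.012).round(4))
for n,a in [('right',B(512,448)),('near',B(292,540)),('left',B(65,358)),]: print('side base',n,onz(si,a,.012).round(4))
# check bias: reel/cradle known from wrist: cradle line
E
```

```text
Yslot [0.5256 0.1892 0.0894] 0.0001
Gslot [0.5094 0.2778 0.0902] 0.0024
Ytop-x [0.5325 0.1779 0.1319] 0.0143
Ytop2 [0.518  0.2075 0.0962] 0.0159
Gtop1 [0.5168 0.2647 0.1309] 0.0131
Gtop2 [0.5    0.2986 0.0943] 0.0137
basefrontleft [0.5734 0.1774 0.0074] 0.0007
scene base front-left [0.5721 0.1767 0.012 ]
scene base front-right [0.552  0.3102 0.012 ]
scene base back-left [0.5016 0.1621 0.012 ]
side base right [0.5706 0.1722 0.012 ]
side base near [0.4839 0.1527 0.012 ]
side base left [0.4615 0.292  0.012 ]
```

Triangulation puts the yellow slot bottom at about (0.526,0.189,0.089) and the grey one at about (0.509,0.278,0.090). The heading is −0.15 to −0.18 and the base size checks out at 0.141 x 0.089. For a sharper fix I'll raise, turn to −0.165 heading, and look from the side with the wrist camera.

{"method": "arm_command", "body": {"targets": [{"gripper": 0.1,"offset": [0,0,-0.01],"turn": 0},{"gripper": 0.1,"offset": [0.0,0,-0.03],"turn": 0},{"gripper": 0.1,"offset": [0.006,0,-0.05],"turn": 0},{"gripper": 0.1,"offset": [0.018,0,-0.07],"turn": -0.02},{"gripper": 0.1,"offset": [0.036,-0.001,-0.088],"turn": -0.05},{"gripper": 0.1,"offset": [0.06,-0.003,-0.1],"turn": -0.09},{"gripper": 0.1,"offset": [0.085,-0.005,-0.103],"turn": -0.13},{"gripper": 0.1,"offset": [0.11,-0.007,-0.103],"turn": -0.17},{"gripper": 0.1,"offset": [0.135,-0.009,-0.103],"turn": -0.21},{"gripper": 0.1,"offset": [0.158,-0.01,-0.103],"turn": -0.234},{"gripper": 0.1,"offset": [0.176,-0.011,-0.103],"turn": -0.234},{"gripper": 0.1,"offset": [0.188,-0.012,-0.103],"turn": -0.234}]}}

```text
time_s: 13.1
tool_pos: [0.6294, 0.1538, 0.1891]
eef_rot: [-2.03, -2.397, 0.003]
wrist_force: [-0.0, -0.3, -2.7]
finger_gap: 0.0196
```

{"method": "arm_command", "body": {"targets": [{"gripper": 0.1,"offset": [0.003,0,0],"turn": 0},{"gripper": 0.1,"offset": [0.003,0,0],"turn": 0}]}}

```text
time_s: 13.35
tool_pos: [0.6289, 0.1562, 0.189]
eef_rot: [2.031, 2.397, -0.003]
wrist_force: [0.7, -0.1, -2.3]
finger_gap: 0.0196
```

```bash
python3 - <<'E'
from h import *
im,c,o=snap('wrist','wr10'); np.savez('pics/o10.npz',**{k:np.array(v) for k,v in o.items()})
print(o['wrist_force'],o['ft_torque'],o['tool_pos'],o['eef_rot'],plan(o,o['tool_pos'],0))
E
```

```text
[ 0.72353306 -0.09965726 -2.29066355] [-0.14771359 -0.04919794 -0.02906964] [0.62892782 0.15619924 0.18898078] [ 2.03099172  2.39678116 -0.00335028] (array([0., 0., 0.]), np.float64(0.1649), np.float64(-0.1649))
```

View pics/wr10.png

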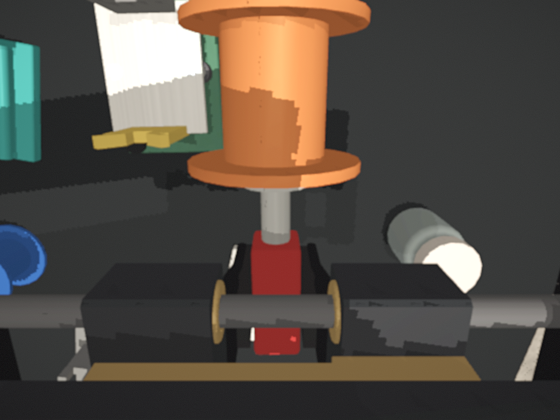

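The yellow cheek is at (93–187,125–148) and the grey one is only just in view at the top. I'll move 55 mm further along to see both slots.

{"method": "arm_command", "body": {"targets": [{"gripper": 0.1,"offset": [0.008,0,0],"turn": 0},{"gripper": 0.1,"offset": [0.022,0.0,0],"turn": 0},{"gripper": 0.1,"offset": [0.038,0.0,0],"turn": 0},{"gripper": 0.1,"offset": [0.05,0,0],"turn": 0},{"gripper": 0.1,"offset": [0.055,0,0],"turn": 0},{"gripper": 0.1,"offset": [0.055,0,0],"turn": 0}]}}

```text
time_s: 14.15
tool_pos: [0.6199, 0.2104, 0.1889]
eef_rot: [2.031, 2.397, -0.004]
wrist_force: [-0.4, 0.3, -2.1]
finger_gap: 0.0197
```

```bash
python3 - <<'E'
from h import *
im,c,o=snap('wrist','wr11'); np.savez('pics/o11.npz',**{k:np.array(v) for k,v in o.items()})
print(o['tool_pos'],o['eef_rot'],plan(o,o['tool_pos'],0))
cv2.imwrite('pics/wr11z.png',cv2.resize(im[0:240,60:240],None,fx=2.5,fy=2.5,interpolation=cv2.INTER_CUBIC))
E
```

```text
[0.61991052 0.21043236 0.18891695] [ 2.03050866  2.39677606 -0.00367293] (array([0., 0., 0.]), np.float64(0.1651), np.float64(-0.1651))
```

View pics/wr11z.png

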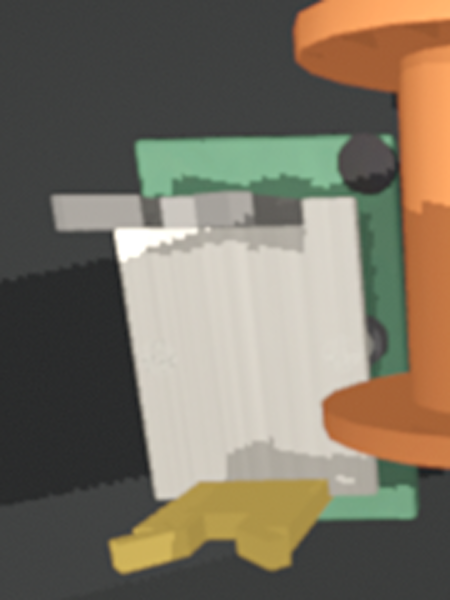

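In this zoom the yellow slot's upper corners are at about (190,555) and (238,555), and the grey ones at (142,212) and (195,212). The base corners are at (137,142), (398,135) and (417,517).

```bash
python3 - <<'E'
from h import *
o=dict(np.load('pics/o11.npz'));f=dict(np.load('pics/wrist0.npz'));c=cam(f,o)
Z=lambda x,y:(60+x/2.5-.3,y/2.5-.3)
for z in (.099,.104,.109):
    Y=onz(c,Z(214,555),z);G=onz(c,Z(168.5,212),z); d=G-Y
    print(z,Y.round(4),G.round(4),'len(94)',np.linalg.norm(d).round(4),'heading',np.arctan2(d[0],d[1]).round(4))
for z in (.012,):
    P=[onz(c,Z(*p),z) for p in [(137,142),(398,135),(417,517)]]
    for a,b in ((0,1),(2,1)):
        d=P[b]-P[a];print(P[a].round(4),P[b].round(4),np.linalg.norm(d).round(4),np.arctan2(d[0],d[1]).round(4))
sc=cam(dict(np.load('pics/scene0.npz')));si=cam(dict(np.load('pics/side0.npz')))
# tri wrist slot with scene / side slots
for n,w,s,t in [('Y',Z(222,528),(335+22.2-.45,165+23.8-.45),(200+358/9-.45,145+247/9-.45)),('G',Z(186,212),(335+53.2-.45,165+19.7-.45),(200+205/9-.45,145+142/9-.45))]:
    print(n,'wrist-scene',[x.round(4) for x in tri(c,w,sc,s)],'wrist-side',[x.round(4) for x in tri(c,w,si,t)])
E
```

```text
0.099 [0.5259 0.183  0.099 ] [0.5084 0.2778 0.099 ] len(94) 0.0964 heading -0.1832
0.104 [0.5275 0.1852 0.104 ] [0.5103 0.2781 0.104 ] len(94) 0.0945 heading -0.1832
0.109 [0.5291 0.1873 0.109 ] [0.5122 0.2783 0.109 ] len(94) 0.0926 heading -0.1832
[0.4628 0.2948 0.012 ] [0.552  0.3119 0.012 ] 0.0908 1.3812
[0.5758 0.1749 0.012 ] [0.552  0.3119 0.012 ] 0.139 -0.1719
Y wrist-scene [array([0.5253, 0.1888, 0.0897]), np.float64(0.0013)] wrist-side [array([0.525 , 0.1883, 0.09  ]), np.float64(0.0002)]
G wrist-scene [array([0.5104, 0.2781, 0.0923]), np.float64(0.0003)] wrist-side [array([0.5097, 0.2779, 0.0892]), np.float64(0.0009)]
```

The sources agree: the origin is about (0.518,0.2345) against a base centre of (0.519,0.235), heading ≈ −0.178, slot spacing 0.0907 (90 given) and slot bottom about 0.090. Next is the position above the seat.

```bash
python3 - <<'E'
from h import *
o=get_obs(); print(plan(o,[.5330,.1527,.1889],-.170))
E
```

```text
(array([-0.0419, -0.0953,  0.0002]), np.float64(-0.0059), np.float64(-0.1641))
```

{"method": "arm_command", "body": {"targets": [{"gripper": 0.1,"offset": [-0.003,-0.006,0],"turn": 0},{"gripper": 0.1,"offset": [-0.009,-0.02,0.0],"turn": 0},{"gripper": 0.1,"offset": [-0.017,-0.038,0],"turn": -0.003},{"gripper": 0.1,"offset": [-0.026,-0.058,0],"turn": -0.006},{"gripper": 0.1,"offset": [-0.034,-0.077,0],"turn": -0.006},{"gripper": 0.1,"offset": [-0.04,-0.09,0.008],"turn": -0.006},{"gripper": 0.1,"offset": [-0.0419,-0.0953,0.02],"turn": -0.006},{"gripper": 0.1,"offset": [-0.0419,-0.0953,0.025],"turn": -0.006},{"gripper": 0.1,"offset": [-0.0419,-0.0953,0.025],"turn": -0.006}]}}

```text
time_s: 15.32
tool_pos: [0.5329, 0.1528, 0.1635]
eef_rot: [2.025, 2.402, -0.005]
wrist_force: [0.8, 1.2, -1.9]
finger_gap: 0.0195
```

```bash
python3 - <<'E'
from h import *
im,c,o=snap('wrist','wr12'); np.savez('pics/o12.npz',**{k:np.array(v) for k,v in o.items()})
print(o['tool_pos'],o['wrist_force'],o['ft_torque'],plan(o,[.5330,.1527,.1889],-.170))
cv2.imwrite('pics/wr12z.png',cv2.resize(im[120:300,160:400],None,fx=3.2,fy=3.2,interpolation=cv2.INTER_CUBIC))
im,c,o=snap('scene','sc12')
cv2.imwrite('pics/sc12z.png',cv2.resize(im[130:230,320:420],None,fx=6,fy=6,interpolation=cv2.INTER_CUBIC))
im,c,o=snap('side','si12')
cv2.imwrite('pics/si12z.png',cv2.resize(im[100:220,170:290],None,fx=5,fy=5,interpolation=cv2.INTER_CUBIC))
E
```

```text
[0.53294504 0.15278204 0.16353112] [ 0.77945143  1.22154838 -1.91967932] [-0.18931935 -0.025063    0.00215326] (array([-0.0001, -0.    , -0.0254]), np.float64(0.0002), np.float64(-0.1702))
```

View pics/wr12z.png

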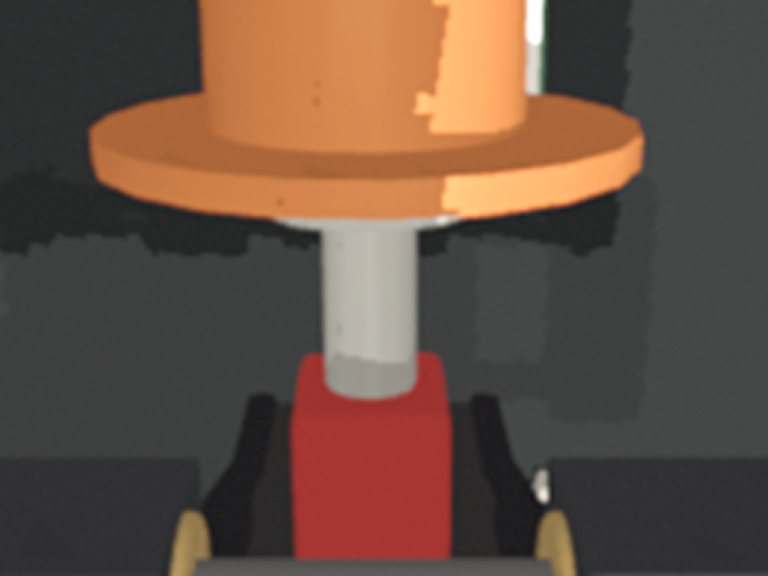

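View pics/sc12z.png

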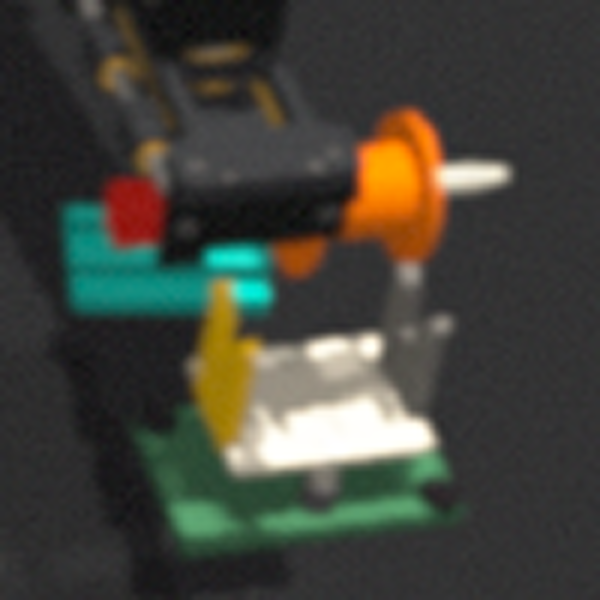

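View pics/si12z.png

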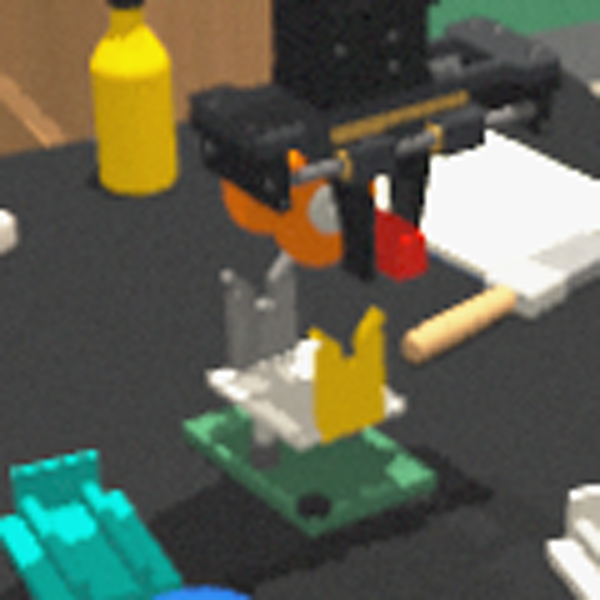

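{"method": "arm_command", "body": {"targets": [{"gripper": 0.1,"offset": [0,0,0.008],"turn": 0},{"gripper": 0.1,"offset": [0,0,0.022],"turn": 0},{"gripper": 0.1,"offset": [0,0,0.036],"turn": 0},{"gripper": 0.1,"offset": [0,0,0.046],"turn": 0},{"gripper": 0.1,"offset": [0,0,0.05],"turn": 0},{"gripper": 0.1,"offset": [0,0,0.05],"turn": 0}]}}

```text
time_s: 16.23
tool_pos: [0.5333, 0.1529, 0.1141]
eef_rot: [2.024, 2.402, -0.004]
wrist_force: [0.6, -0.2, -2.0]
finger_gap: 0.0198
```

```bash
python3 - <<'E'
from h import *
im,c,o=snap('wrist','wr13'); np.savez('pics/o13.npz',**{k:np.array(v) for k,v in o.items()})
print(o['tool_pos'],o['wrist_force'],o['ft_torque'],plan(o,[.5330,.1527,.1889],-.170))
cv2.imwrite('pics/wr13z.png',cv2.resize(im[120:300,160:400],None,fx=3.2,fy=3.2,interpolation=cv2.INTER_CUBIC))
im,c,o=snap('scene','sc13')
p=np.array(o['tool_pos'])+[0,0,.0182]
for s in (.141,.155): print('tip pred',proj(c,p+s*np.array([np.sin(-.178),np.cos(.178),0])).round(1))
cv2.imwrite('pics/sc13z.png',cv2.resize(im[130:230,320:420],None,fx=6,fy=6,interpolation=cv2.INTER_CUBIC))
im,c,o=snap('side','si13')
cv2.imwrite('pics/si13z.png',cv2.resize(im[100:220,170:290],None,fx=5,fy=5,interpolation=cv2.INTER_CUBIC))
E
```

```text
[0.5333364  0.15293261 0.11409541] [ 0.61016125 -0.15496771 -2.01538111] [-0.1175299  -0.03309894  0.01585134] (array([-0.0003, -0.0005, -0.0748]), np.float64(0.0004), np.float64(-0.1704))
tip pred [395.6 173.1]
tip pred [400.4 172.6]
```

View pics/wr13z.png

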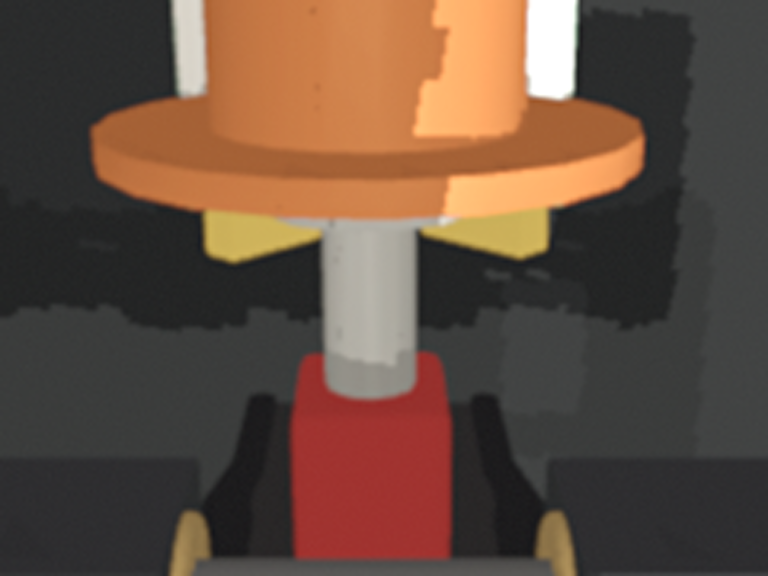

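View pics/sc13z.png

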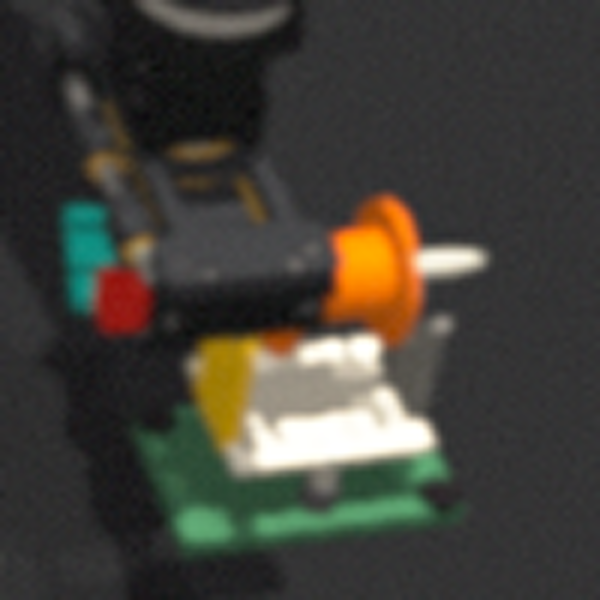

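View pics/si13z.png

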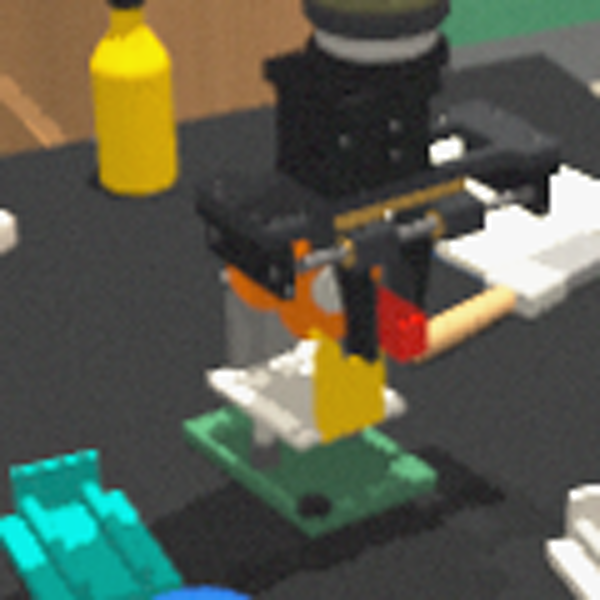

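In the wrist view the yellow cheek spans 203–550 (centre 376) with the rod at 370, so it is about 0.8 mm off. I'll apply a small correction and descend to just above the straight slots.

{"method": "arm_command", "body": {"targets": [{"gripper": 0.1,"offset": [0,0.001,0.002],"turn": -0.008},{"gripper": 0.1,"offset": [0,0.001,0.007],"turn": -0.008},{"gripper": 0.1,"offset": [0,0.001,0.013],"turn": -0.008},{"gripper": 0.1,"offset": [0,0.001,0.018],"turn": -0.008},{"gripper": 0.1,"offset": [0,0.001,0.02],"turn": -0.008},{"gripper": 0.1,"offset": [0,0.001,0.02],"turn": -0.008}]}}

```text
time_s: 17.12
tool_pos: [0.5347, 0.1532, 0.0947]
eef_rot: [2.014, 2.41, -0.002]
wrist_force: [-0.9, -0.6, -2.6]
finger_gap: 0.0195
```

```bash
python3 - <<'E'
from h import *
im,c,o=snap('wrist','wr14'); np.savez('pics/o14.npz',**{k:np.array(v) for k,v in o.items()})
print(o['tool_pos'],o['wrist_force'],o['ft_torque'],plan(o,[.5330,.1527,.1889],-.170))
cv2.imwrite('pics/wr14z.png',cv2.resize(im[120:300,160:400],None,fx=3.2,fy=3.2,interpolation=cv2.INTER_CUBIC))
im,c,o=snap('scene','sc14')
cv2.imwrite('pics/sc14z.png',cv2.resize(im[145:225,330:410],None,fx=7.5,fy=7.5,interpolation=cv2.INTER_CUBIC))
E
```

```text
[0.53470183 0.1532072  0.09468948] [-0.87619319 -0.63522449 -2.57560797] [-0.09583025 -0.02582815 -0.02435178] (array([-0.0004, -0.0018, -0.0942]), np.float64(0.0084), np.float64(-0.1784))
```

View pics/wr14z.png

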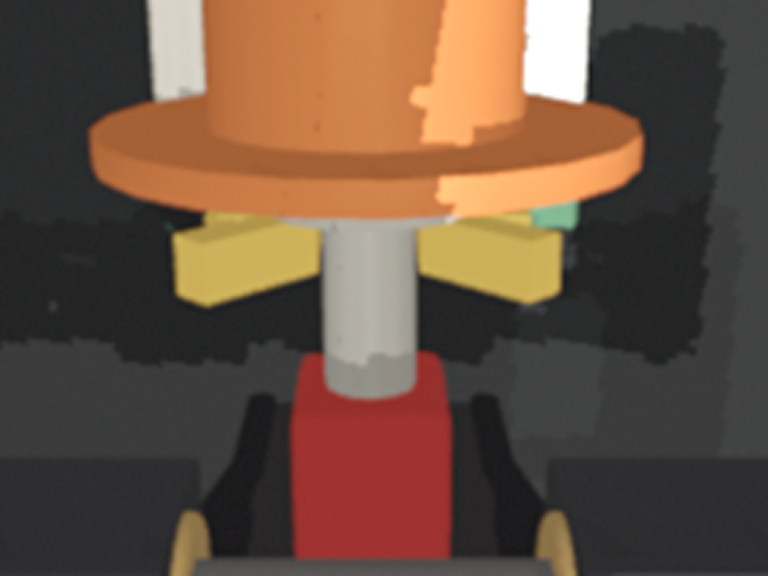

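View pics/sc14z.png

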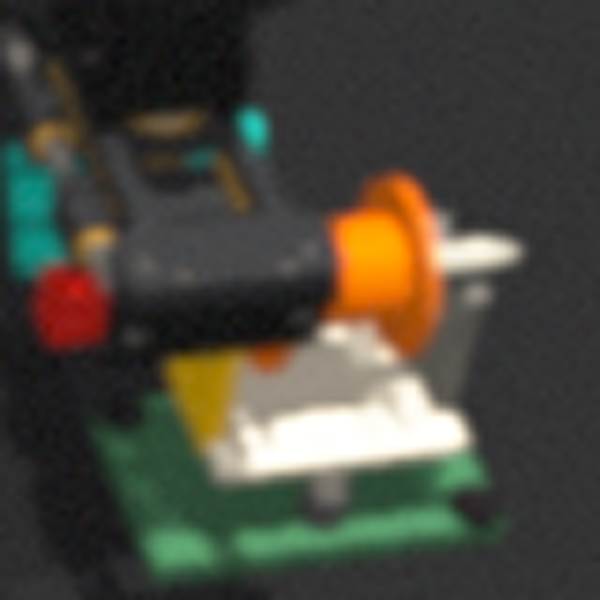

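```bash
python3 - <<'E'
from h import *
sc=cam(dict(np.load('pics/scene0.npz')));si=cam(dict(np.load('pics/side0.npz')))
A=lambda x,y:(335+x/10-.45,165+y/10-.45);B=lambda x,y:(200+x/9-.45,145+y/9-.45)
for n,a,b in [('Y far',A(222,113),B(295,187)),('Y near',A(270,222),B(405,150)),('G far',A(530,85),B(138,90)),('G near',A(585,185),B(247,52))]:
    p,e=tri(sc,a,si,b);print(n,p.round(4),round(e,4))
E
```

```text
Y far [0.504  0.1878 0.1168] 0.0005
Y near [0.5462 0.1964 0.1154] 0.001
G far [0.4873 0.2771 0.1139] 0.0007
G near [0.5293 0.2848 0.1145] 0.0001
```

The tops triangulate to 0.114–0.117 and the wrist mouth width implies 0.1176, so the seat is around 0.095 m. That is only a guide, and I'll feel for the actual bottom. The rod axis is now at 0.113. The first descent is 9 mm.

{"method": "arm_command", "body": {"targets": [{"gripper": 0.1,"offset": [0,-0.0003,0.002],"turn": 0},{"gripper": 0.1,"offset": [0,-0.0003,0.005],"turn": 0},{"gripper": 0.1,"offset": [0,-0.0003,0.008],"turn": 0},{"gripper": 0.1,"offset": [0,-0.0003,0.009],"turn": 0},{"gripper": 0.1,"offset": [0,-0.0003,0.009],"turn": 0}]}}

```text
time_s: 17.85
tool_pos: [0.5346, 0.1532, 0.0859]
eef_rot: [2.014, 2.409, -0.002]
wrist_force: [0.1, -0.3, -1.8]
finger_gap: 0.019
```

```bash
python3 - <<'E'
from h import *
im,c,o=snap('wrist','wr15')
print(o['tool_pos'],o['wrist_force'],o['ft_torque'],plan(o,[.5330,.1527,.1889],-.170))
cv2.imwrite('pics/wr15z.png',cv2.resize(im[120:300,160:400],None,fx=3.2,fy=3.2,interpolation=cv2.INTER_CUBIC))
E
```

```text
[0.53459929 0.15319099 0.08593946] [ 0.07862913 -0.32341864 -1.79359523] [-0.13040872 -0.05015484  0.0016061 ] (array([-0.0004, -0.0017, -0.103 ]), np.float64(0.0083), np.float64(-0.1783))
```

View pics/wr15z.png

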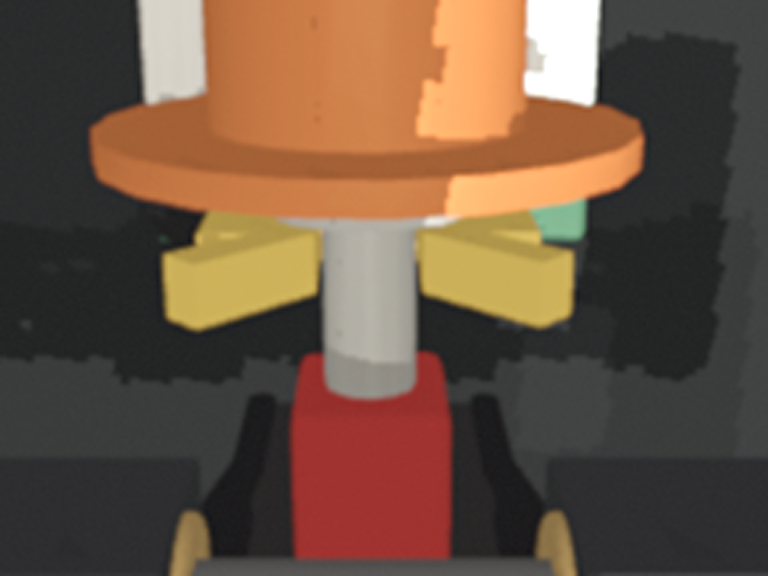

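Centred: slot corners at 318 and 420, rod at 323–416. Axis at 0.104. Now I'll feel downward.

{"method": "arm_command", "body": {"targets": [{"gripper": 0.1,"offset": [0,0,0.001],"turn": 0},{"gripper": 0.1,"offset": [0,0,0.002],"turn": 0},{"gripper": 0.1,"offset": [0,0,0.003],"turn": 0},{"gripper": 0.1,"offset": [0,0,0.003],"turn": 0}]}}

```text
time_s: 18.4
tool_pos: [0.5346, 0.1532, 0.0829]
eef_rot: [2.014, 2.409, -0.002]
wrist_force: [1.2, 0.4, -2.1]
finger_gap: 0.0195
```

{"method": "arm_command", "body": {"targets": [{"gripper": 0.1,"offset": [0,0,0.0005],"turn": 0},{"gripper": 0.1,"offset": [0,0,0.001],"turn": 0},{"gripper": 0.1,"offset": [0,0,0.001],"turn": 0}]}}

```text
time_s: 18.77
tool_pos: [0.5346, 0.1532, 0.0819]
eef_rot: [2.014, 2.409, -0.002]
wrist_force: [-1.1, 0.4, -2.4]
finger_gap: 0.0198
```

```bash
python3 - <<'E'
from h import *
o=get_obs();print(o['tool_pos'],o['wrist_force'],o['ft_torque'])
E
```

```text
[0.53459473 0.15316434 0.08189375] [-1.11030813  0.35561771 -2.44148999] [-0.09928951 -0.00772974  0.00343502]
```

{"method": "arm_command", "body": {"targets": [{"gripper": 0.1,"offset": [0,0,0.0005],"turn": 0},{"gripper": 0.1,"offset": [0,0,0.001],"turn": 0},{"gripper": 0.1,"offset": [0,0,0.001],"turn": 0}]}}

```text
time_s: 19.15
tool_pos: [0.5345, 0.1532, 0.0808]
eef_rot: [2.014, 2.41, -0.002]
wrist_force: [-0.2, -0.6, -3.1]
finger_gap: 0.0194
```

{"method": "arm_command", "body": {"targets": [{"gripper": 0.1,"offset": [0,0,0.0005],"turn": 0},{"gripper": 0.1,"offset": [0,0,0.001],"turn": 0},{"gripper": 0.1,"offset": [0,0,0.001],"turn": 0}]}}

```text
time_s: 19.52
tool_pos: [0.5344, 0.1531, 0.0797]
eef_rot: [2.014, 2.41, -0.002]
wrist_force: [-0.2, -0.1, -2.0]
finger_gap: 0.0195
```

{"method": "arm_command", "body": {"targets": [{"gripper": 0.1,"offset": [0,0,0.0005],"turn": 0},{"gripper": 0.1,"offset": [0,0,0.001],"turn": 0},{"gripper": 0.1,"offset": [0,0,0.001],"turn": 0}]}}

```text
time_s: 19.9
tool_pos: [0.5344, 0.1531, 0.0787]
eef_rot: [2.014, 2.41, -0.002]
wrist_force: [0.6, -0.3, -2.5]
finger_gap: 0.0197
```

```bash
python3 - <<'E'
from h import *
o=get_obs();print(o['tool_pos'],o['wrist_force'],o['ft_torque'])
E
```

```text
[0.53442647 0.1530991  0.07867743] [ 0.6352309  -0.26285212 -2.45165699] [-0.09990697 -0.07625461 -0.02269615]
```

{"method": "arm_command", "body": {"targets": [{"gripper": 0.1,"offset": [0,0,0.0005],"turn": 0},{"gripper": 0.1,"offset": [0,0,0.0008],"turn": 0},{"gripper": 0.1,"offset": [0,0,0.0008],"turn": 0}]}}

```text
time_s: 20.27
tool_pos: [0.5345, 0.1532, 0.078]
eef_rot: [2.014, 2.409, -0.002]
wrist_force: [0.7, 0.6, -1.6]
finger_gap: 0.0194
```

```bash
python3 - <<'E'
from h import *
o=get_obs();print(o['tool_pos'],o['wrist_force'],o['ft_torque'])
E
```

```text
[0.53451183 0.15318213 0.0779957 ] [ 0.73612922  0.55716223 -1.59859441] [-0.04047443  0.01088098  0.03996333]
```

{"method": "arm_command", "body": {"targets": [{"gripper": 0.1,"offset": [0,0,0.0005],"turn": 0},{"gripper": 0.1,"offset": [0,0,0.0007],"turn": 0},{"gripper": 0.1,"offset": [0,0,0.0007],"turn": 0}]}}

```text
time_s: 20.65
tool_pos: [0.5346, 0.1532, 0.0775]
eef_rot: [2.014, 2.409, -0.002]
wrist_force: [-0.8, -0.1, 0.7]
finger_gap: 0.0195
```

```bash
python3 - <<'E'
from h import *
o=get_obs();print(o['tool_pos'],o['wrist_force'],o['ft_torque'])
im,c,o=snap('wrist','wr16')
cv2.imwrite('pics/wr16z.png',cv2.resize(im[120:300,160:400],None,fx=3.2,fy=3.2,interpolation=cv2.INTER_CUBIC))
im,c,o=snap('scene','sc16')
cv2.imwrite('pics/sc16z.png',cv2.resize(im[145:225,330:410],None,fx=7.5,fy=7.5,interpolation=cv2.INTER_CUBIC))
o=get_obs();print(o['tool_pos'],o['wrist_force'],o['ft_torque'])
E
```

```text
[0.53458428 0.15318065 0.07753182] [-0.77273559 -0.14796137  0.68725664] [-0.0554327   0.12858378  0.05946261]
[0.53457976 0.15316921 0.07748933] [-0.16143472 -1.210251    0.78763692] [-0.0506941   0.18650924 -0.00607354]
```

View pics/sc16z.png

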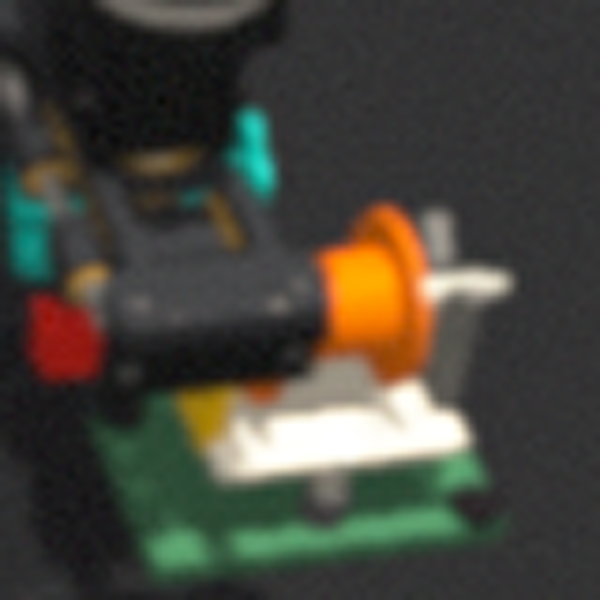

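View pics/wr16z.png

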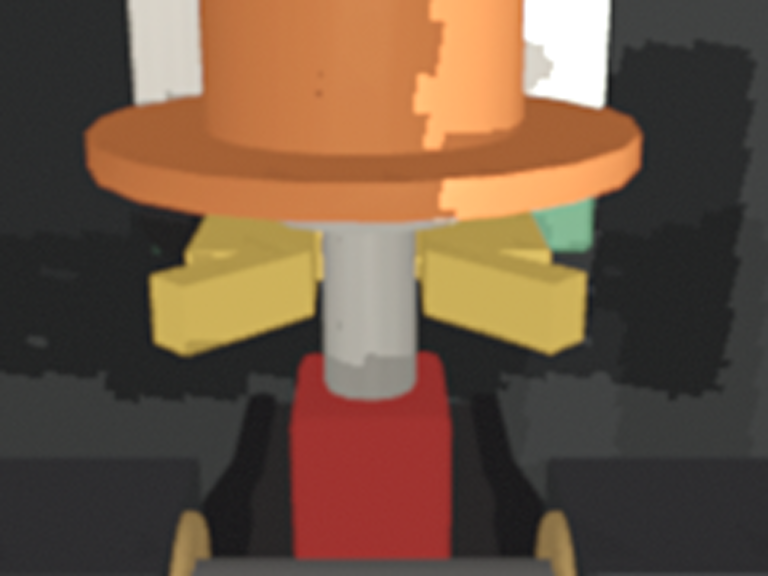

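Contact: Fz rose by about 3 N with the axis at 0.0957, which matches the measured height. One more small step will check whether the grey cheek carries too, judging by torque against force.

{"method": "arm_command", "body": {"targets": [{"gripper": 0.1,"offset": [0,0,0.0005],"turn": 0},{"gripper": 0.1,"offset": [0,0,0.0005],"turn": 0}]}}

```text
time_s: 21.0
tool_pos: [0.5346, 0.1531, 0.0773]
eef_rot: [2.014, 2.409, -0.002]
wrist_force: [-3.0, -1.1, 3.2]
finger_gap: 0.0196
```

```bash
python3 - <<'E'
from h import *
for i in range(3):
    im,c,o=snap('scene','sc17');o=get_obs();print(np.round(o['tool_pos'],5),np.round(o['wrist_force'],2),np.round(o['ft_torque'],3))
p=np.array(o['tool_pos'])+[0,0,.0182]
for s in (.141,.155): print('tip pred',proj(c,p+s*np.array([np.sin(-.186),np.cos(.186),0])).round(2))
a=np.load('pics/o2.npz')
L=im.max(2).astype(float)
for u in range(388,400): 
    col=L[174:192,u];print(u,col.astype(int).tolist())
E
```

```text
[0.53465 0.15319 0.07732] [-1.53 -1.22  4.67] [-0.115  0.432  0.089]
[0.53466 0.15317 0.0773 ] [-1.82 -1.05  4.11] [-0.099  0.461  0.087]
[0.53464 0.15318 0.07726] [-1.92 -0.5   4.59] [-0.081  0.451  0.101]
tip pred [392.76 183.08]
tip pred [397.48 182.52]
388 [151, 159, 158, 157, 156, 145, 132, 184, 239, 240, 214, 161, 134, 123, 114, 102, 100, 95]
389 [128, 139, 143, 144, 143, 133, 126, 185, 233, 222, 165, 116, 97, 89, 86, 87, 85, 87]
390 [84, 91, 97, 101, 106, 101, 116, 188, 230, 201, 132, 95, 84, 85, 84, 84, 86, 85]
391 [56, 55, 57, 62, 68, 73, 117, 196, 231, 193, 130, 97, 90, 86, 85, 83, 80, 86]
392 [54, 52, 48, 52, 53, 61, 125, 207, 236, 202, 146, 110, 89, 82, 82, 81, 76, 71]
393 [51, 48, 50, 53, 54, 61, 120, 206, 236, 208, 158, 113, 86, 73, 70, 67, 64, 60]
394 [53, 52, 52, 54, 50, 55, 109, 192, 234, 212, 153, 103, 67, 62, 61, 58, 57, 52]
395 [54, 52, 54, 50, 51, 54, 94, 177, 229, 207, 141, 81, 59, 52, 52, 53, 48, 52]
396 [49, 56, 51, 54, 51, 52, 84, 156, 208, 187, 115, 66, 52, 51, 52, 52, 52, 54]
397 [52, 55, 52, 48, 50, 52, 69, 121, 156, 135, 86, 55, 52, 51, 51, 51, 49, 54]
398 [53, 53, 50, 53, 49, 53, 53, 79, 95, 83, 58, 53, 52, 49, 55, 50, 51, 53]
399 [51, 54, 54, 51, 50, 52, 52, 53, 57, 54, 52, 50, 51, 54, 50, 53, 52, 51]
```

Torque against force says the yellow cheek carries nearly all the load and the tip sits slightly high, so the grip is holding the nose up. Pressing is no use, so I'll back up 0.6 mm and ease the grip force so the nose settles softly onto the grey slot.

{"method": "arm_command", "body": {"targets": [{"gripper": 0.1,"offset": [0,0,-0.0004],"turn": 0},{"gripper": 0.1,"offset": [0,0,-0.0006],"turn": 0},{"gripper": 0.1,"offset": [0,0,-0.0006],"turn": 0}]}}

```text
time_s: 21.52
tool_pos: [0.5346, 0.1531, 0.0776]
eef_rot: [2.014, 2.409, -0.002]
wrist_force: [-1.1, -0.4, -0.6]
finger_gap: 0.0197
```

```bash
cat > tip.py <<'E'
from h import *
im,c,o=snap('scene','tipnow');o=get_obs();print(np.round(o['tool_pos'],5),np.round(o['wrist_force'],2),np.round(o['ft_torque'],3),o['finger_gap'])
L=np.clip(im.max(2).astype(float)-90,0,None);v=np.arange(178,188)
print('tip centre v', [round(float((L[178:188,u]*v).sum()/L[178:188,u].sum()),2) for u in range(392,397)])
E
python3 tip.py
```

```text
[0.53457 0.15315 0.07759] [-1.41 -0.41 -0.52] [-0.028  0.08   0.047] 0.019139087744168583
tip centre v [182.28, 182.37, 182.38, 182.35, 182.31]
```

Now I'll ease the grip force.

{"method": "arm_command", "body": {"targets": [{"gripper": 0.1,"offset": [0,0,0],"turn": 0},{"gripper": 0.1,"offset": [0,0,0],"turn": 0}], "force": 20}}

```text
time_s: 21.82
tool_pos: [0.5346, 0.1532, 0.0775]
eef_rot: [2.014, 2.41, -0.002]
wrist_force: [-0.7, -0.4, -0.0]
finger_gap: 0.0199
```

{"method": "arm_command", "body": {"targets": [{"gripper": 0.1,"offset": [0,0,0],"turn": 0},{"gripper": 0.1,"offset": [0,0,0],"turn": 0}], "force": 8}}

```text
time_s: 22.08
tool_pos: [0.5346, 0.1532, 0.0775]
eef_rot: [2.014, 2.409, -0.002]
wrist_force: [-0.6, -0.7, -0.3]
finger_gap: 0.0195
```

```bash
python3 tip.py
```

```text
[0.53461 0.15319 0.07753] [-0.97  0.23  0.43] [-0.032  0.11  -0.002] 0.020186352310528746
tip centre v [182.39, 182.47, 182.48, 182.4, 182.35]
```

{"method": "arm_command", "body": {"targets": [{"gripper": 0.1,"offset": [0,0,0],"turn": 0},{"gripper": 0.1,"offset": [0,0,0],"turn": 0},{"gripper": 0.1,"offset": [0,0,0],"turn": 0}], "force": 3}}

```text
time_s: 22.5
tool_pos: [0.5346, 0.1532, 0.0775]
eef_rot: [2.014, 2.409, -0.002]
wrist_force: [0.2, 0.0, -0.2]
finger_gap: 0.0201
```

```bash
python3 tip.py
```

```text
[0.53461 0.15321 0.07754] [-0.18 -0.07  0.75] [-0.1    0.039 -0.007] 0.019852445927610905
tip centre v [182.37, 182.44, 182.45, 182.38, 182.37]
```

It has settled: the tip is stable at v ≈ 182.45 with lateral forces near 0. I'll release in small steps, watching that the fingers don't drag the handle.

{"method": "arm_command", "body": {"targets": [{"gripper": 0.26,"offset": [0,0,0],"turn": 0},{"gripper": 0.3,"offset": [0,0,0],"turn": 0},{"gripper": 0.36,"offset": [0,0,0],"turn": 0},{"gripper": 0.36,"offset": [0,0,0],"turn": 0}]}}

```text
time_s: 23.05
tool_pos: [0.5346, 0.1532, 0.0775]
eef_rot: [2.014, 2.409, -0.002]
wrist_force: [0.1, 0.2, -0.2]
finger_gap: 0.0306
```

```bash
python3 tip.py; python3 - <<'E'
from h import *
im,c,o=snap('wrist','wr18')
cv2.imwrite('pics/wr18z.png',cv2.resize(im[120:380,130:430],None,fx=2.3,fy=2.3,interpolation=cv2.INTER_CUBIC))
im=cv2.imread('pics/tipnow.png');cv2.imwrite('pics/sc18z.png',cv2.resize(im[145:225,330:410],None,fx=7.5,fy=7.5,interpolation=cv2.INTER_CUBIC))
E
```

```text
[0.53461 0.15321 0.07752] [ 0.15 -0.32 -0.01] [ 0.019 -0.006 -0.022] 0.03089566790965339
tip centre v [182.18, 182.3, 182.3, 182.3, 182.24]
```

View pics/wr18z.png

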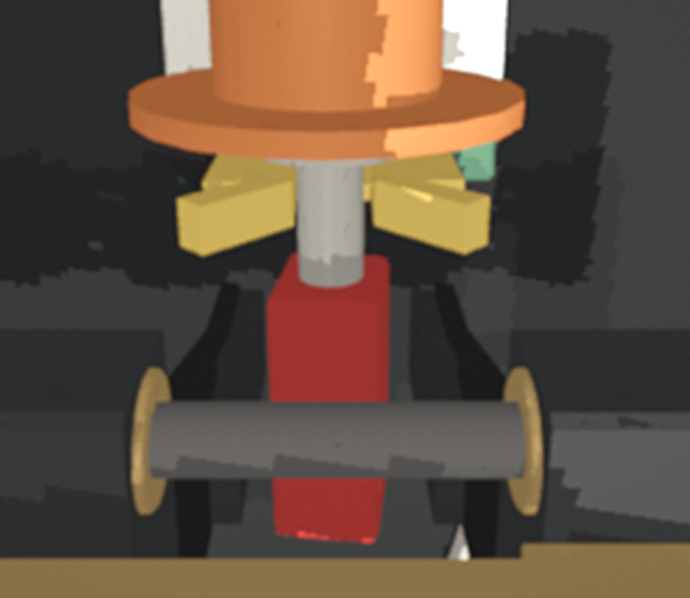

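View pics/sc18z.png

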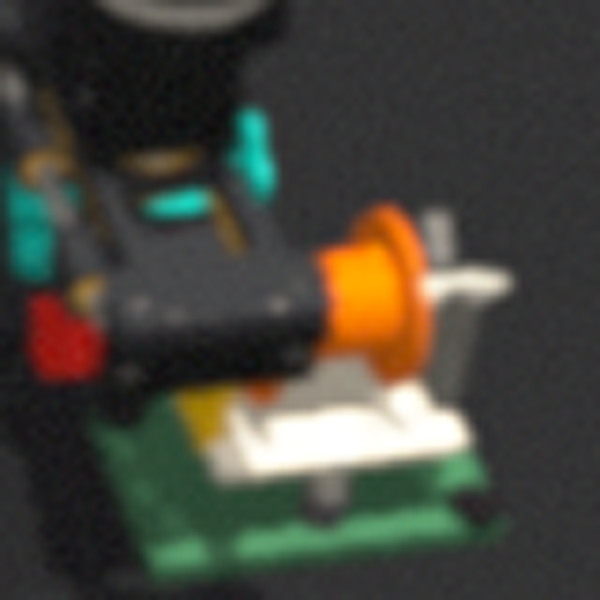

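Released: the handle stays between the open fingers, the rod lies in the yellow slot, and the tip barely changed (182.3). I'll open wider and back straight up.

{"method": "arm_command", "body": {"targets": [{"gripper": 0.7,"offset": [0,0,0],"turn": 0},{"gripper": 0.7,"offset": [0,0,0],"turn": 0},{"gripper": 0.7,"offset": [0,0,0],"turn": 0},{"gripper": 0.7,"offset": [0,0,-0.01],"turn": 0},{"gripper": 0.7,"offset": [0,0,-0.03],"turn": 0},{"gripper": 0.7,"offset": [0,0,-0.06],"turn": 0},{"gripper": 0.7,"offset": [0,0,-0.1],"turn": 0},{"gripper": 0.7,"offset": [-0.01,0,-0.13],"turn": 0},{"gripper": 0.7,"offset": [-0.04,0,-0.15],"turn": 0},{"gripper": 0.7,"offset": [-0.08,0,-0.15],"turn": 0},{"gripper": 0.7,"offset": [-0.08,0,-0.15],"turn": 0}]}}

```text
time_s: 24.52
tool_pos: [0.5497, 0.0703, 0.2288]
eef_rot: [2.02, 2.401, -0.002]
wrist_force: [0.7, 0.6, 0.6]
finger_gap: 0.0612
```

```bash
python3 - <<'E'
from h import *
im,c,o=snap('wrist','wr19');print(o['time_s'],o['tool_pos'],o['wrist_force'],plan(o,o['tool_pos'],0))
im,c,o=snap('scene','sc19')
cv2.imwrite('pics/sc19z.png',cv2.resize(im[130:280,200:410],None,fx=3.6,fy=3.6,interpolation=cv2.INTER_CUBIC))
im,c,o=snap('side','si19')
cv2.imwrite('pics/si19z.png',cv2.resize(im[120:240,170:310],None,fx=5,fy=5,interpolation=cv2.INTER_CUBIC))
E
```

```text
24.525 [0.54965323 0.07032801 0.22882756] [0.73047639 0.60807437 0.58398568] (array([0., 0., 0.]), np.float64(0.1718), np.float64(-0.1718))
```

View pics/wr19.png

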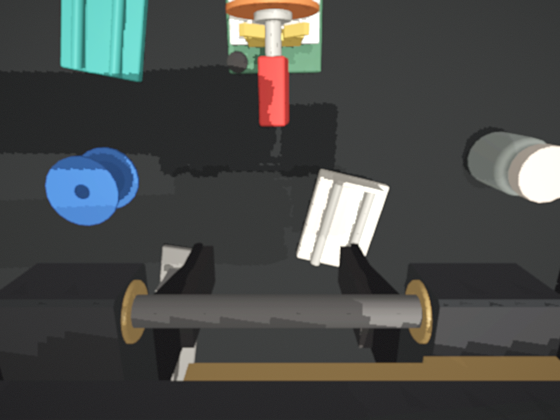

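View pics/sc19z.png

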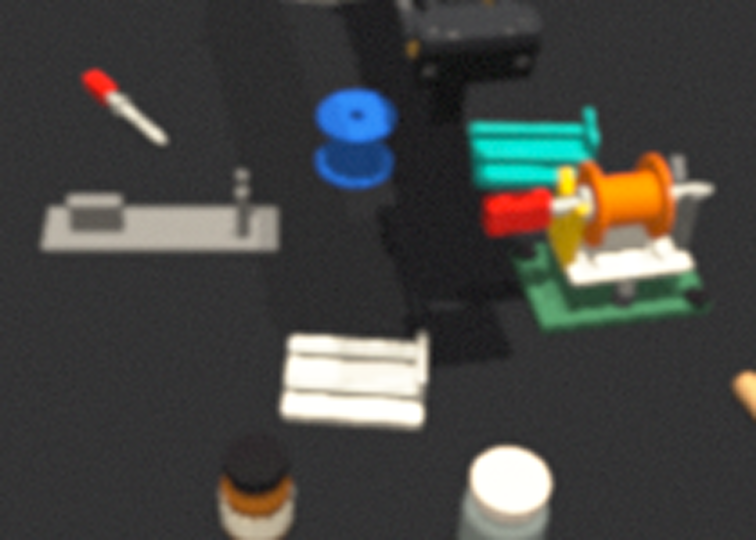

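View pics/si19z.png

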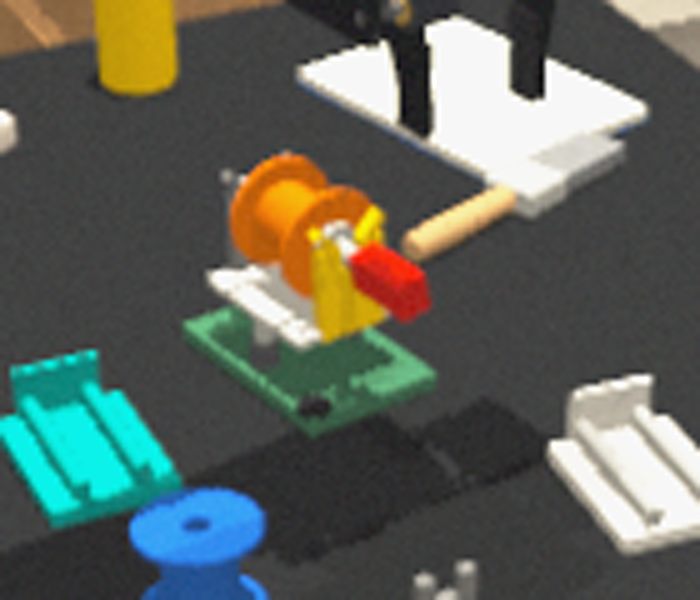

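The rod lies in both slots, with the yellow cheek between handle and collar and the reel at the collar. As a last check I'll measure levelness and the reel–collar gap, moving the wrist camera over the stand for a close view.

{"method": "arm_command", "body": {"targets": [{"gripper": 0.7,"offset": [0.02,0,0],"turn": 0},{"gripper": 0.7,"offset": [0.06,0,0],"turn": 0},{"gripper": 0.7,"offset": [0.1,0,0],"turn": 0},{"gripper": 0.7,"offset": [0.12,0,0],"turn": 0},{"gripper": 0.7,"offset": [0.12,0,0],"turn": 0},{"gripper": 0.7,"offset": [0.12,0,0],"turn": 0}]}}

```text
time_s: 25.42
tool_pos: [0.5273, 0.1931, 0.2278]
eef_rot: [2.013, 2.41, -0.002]
wrist_force: [0.7, -0.4, 0.3]
finger_gap: 0.0608
```

```bash
python3 - <<'E'
from h import *
im,c,o=snap('wrist','wr20');print(o['time_s'],o['tool_pos'])
np.savez('pics/o20.npz',**{k:np.array(v) for k,v in o.items()})
cv2.imwrite('pics/wr20z.png',cv2.resize(im[60:290,200:360],None,fx=2.6,fy=2.6,interpolation=cv2.INTER_CUBIC))
sc=cam(dict(np.load('pics/scene0.npz')))
for s in (0,.052,.155): print(s,proj(sc,[.5345-.185*s,.1532+.983*s,.0955]).round(1))
b=cv2.imread('pics/si19.png')
si=cam(dict(np.load('pics/side0.npz')))
for s in (-.025,.025,.052): print('side',s,((proj(si,[.5345-.185*s,.1532+.983*s,.0955])-[170,120])*5).round(0))
E
```

```text
25.425 [0.5272885  0.19305159 0.22782174]
0 [344.5 188.8]
0.052 [362.4 186.6]
0.155 [397.5 182.5]
side -0.025 [414. 292.]
side 0.025 [362. 258.]
side 0.052 [335. 239.]
```

View pics/wr20z.png

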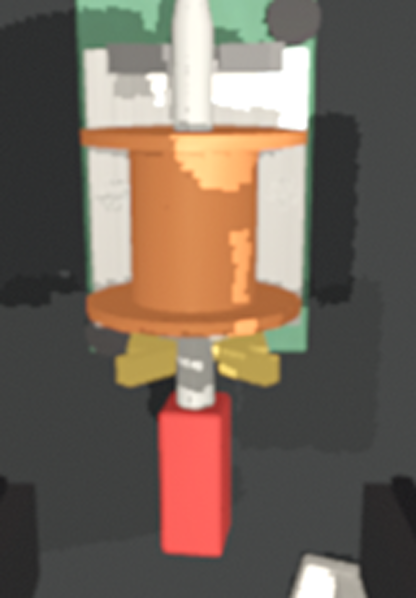

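```bash
python3 - <<'E'
from h import *
sc=cam(dict(np.load('pics/scene0.npz')));im=cv2.imread('pics/sc19.png');hsv=cv2.cvtColor(im,cv2.COLOR_BGR2HSV)
m=((hsv[...,0]>4)&(hsv[...,0]<20)&(hsv[...,1]>150)&(hsv[...,2]>90)).astype(np.uint8);m[:,:358]=0;m[:,395:]=0;m[:165]=0;m[205:]=0
ys,xs=np.nonzero(m);print('scene meas',xs.min(),xs.max()+1,ys.min(),ys.max()+1)
o=dict(np.load('pics/o20.npz'));w=cam(dict(np.load('pics/wrist0.npz')),o)
im2=cv2.imread('pics/wr20.png');h2=cv2.cvtColor(im2,cv2.COLOR_BGR2HSV)
m2=((h2[...,0]>4)&(h2[...,0]<18)&(h2[...,1]>110)&(h2[...,2]>70)).astype(np.uint8);m2[:,:225]=0;m2[:,325:]=0;m2[:100]=0;m2[192:]=0
ys,xs=np.nonzero(m2);print('wrist meas',xs.min(),xs.max()+1,ys.min(),ys.max()+1)
d=np.array([-.185,.983,0]);n=np.array([.983,.185,0]);t=np.linspace(0,2*np.pi,200)
for g in (0,.003,.006):
    P=[np.array([.5345,.1532,.0955])+d*s+.034*(np.cos(a)*n+np.sin(a)*np.array([0,0,1])) for s in (.055+g,.111+g) for a in t]
    for nm,c in (('scene',sc),('wrist',w)):
        q=np.array([proj(c,p) for p in P]);print(g,nm,q.min(0).round(1),q.max(0).round(1))
red=((h2[...,0]<4)|(h2[...,0]>170))&(h2[...,1]>110)&(h2[...,2]>80);red[:200]=0;red[285:]=0;red[:,:240]=0;red[:,310:]=0
ys,xs=np.nonzero(red);print('handle meas',ys.min(),ys.max()+1)
print('handle pred top far/near',proj(w,np.array([.5345,.1532,.1075])+d*.025).round(1),proj(w,np.array([.5345,.1532,.1075])-d*.025).round(1))
E
```

```text
scene meas 359 388 172 198
wrist meas 230 318 109 190
0 scene [359.3 172.2] [387.6 198.6]
0 wrist [232.  102.8] [319.5 184.6]
0.003 scene [360.3 172.1] [388.6 198.4]
0.003 wrist [231.8  99.2] [319.6 180.7]
0.006 scene [361.3 172. ] [389.7 198.3]
0.006 wrist [231.6  95.6] [319.7 176.7]
handle meas 211 275
handle pred top far/near [276.5 213.4] [276.9 268.4]
```

Reel edges in the scene view (359–388, 172–198) match the zero-gap prediction (359.3–387.6, 172.2–198.6). The rod is level and the bystanders are in place, so I'm handing it in.

```bash
python3 -c "
from station import *
print(sign_off())"
```

```text
the job is handed in; nothing more can be done
None
```

The rod, with the orange reel up against its collar, is lying in both slots of the winder stand, and I handed the job in at about 25.4 s of the 67 s allowed. I gripped only the red handle. The rod went through the bore with almost no force until the reel met the stop plate, with a push of about 2.4 N. I then lifted the reel out and set it down in the stand by feel.

**Seating:** The slot bottom was felt with the rod axis at about 95.7 mm, which agrees with the 95–96 mm measured from the cameras. At first the yellow cheek alone carried the load and the tip sat slightly high. One extra step reached about 6.8 N on the slot. I backed off 0.6 mm, eased the grip so the tip could settle, then let go and backed away.

**Last checks:**
- **Level:** the handle was 1.4 pixels off along the rod and the tip within 0.5 pixels of where a level, seated rod should appear.
- **Reel at collar:** in the scene view the reel's outline matches a zero gap to within a pixel.
- **Wrist view:** it showed the reel and handle 5–7 pixels further toward the handle end than predicted, as if the rod lay slightly that way. That is not a reel gap, which would shift it the other way.
- **Surroundings:** the bystanders in view looked unmoved. I did not measure them, and the tray, tweezers and brush were not in the last close-ups I viewed.

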